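# Balance rotor blanks on the measuring slide and crank it to the sensor

## Robot

A 7-joint arm with a two-finger parallel gripper is mounted at the origin on the work surface. World frame = base frame: x ahead of the robot, y to its left, z up, the work surface at z = 0. Lengths are in m, angles in degrees, forces in N, time in s.
With the tool pointing down it reaches from about 0.4 to 0.85 m from the base axis. Payload 6.9 kg.
Tool frame: the origin (TCP) lies between the finger pads; the fingertips stand 14 mm ahead of it and the grasp point (between the pads) lies 5 mm behind it; z points along the fingers, y is the line along which they close (so a half turn about z gives the same grasp; the last joint's range is limited). The gripper opens to 85 mm and grips with 20 to 120 N. Pads are 22 mm wide; open, the fingers measure 114 mm over their backs; the gripper's body (76 mm by 85 mm) begins 54 mm behind the grasp point. The pads swing forward as they close: fully open they stand 13 mm farther back than shut.
Start: joints at [76.576, 29.078, -13.613, 85.955, 7.202, 65.827, -8.869], TCP at [0.208, -0.589, 0.245] pointing down, gripper open.
Joint ranges: [-176.47, 176.47], [-13.61, 117.27], [-81.72, 77.17], [0.22, 143.17], [-87.28, 267.28], [10, 112.55], [-165.47, 165.47]. Speed limits (degrees/s): [136.94, 136.94, 180, 180, 180, 180, 180].

## Interface

Orientations are given as [roll, pitch, yaw] about the fixed x, y, z axes, in that order (R = Rz(yaw) Ry(pitch) Rx(roll)).
In Python, from station import bot gives the robot as it stands.
- The arm moves only by the tool drive_tool, never from a script. Its arguments are lists of equal length, an entry for each row: "xyz": the shift along the tool's x, y, z in m, a list of three; "turn": the turn, a rotation vector about the tool's x, y, z in degrees, a list of three; "claw": the finger opening in m, from 0 to 0.0854. A call has 1 to 10 rows; each row shifts and turns the commanded pose from where the row before left it, along the tool's axes as they then stand; what a row does not reach is not made up. A row lasts 1/12 s, in which the tool goes at most 41.7 mm and 7.16 degrees, less where a joint would pass 70% of its speed; a pose out of reach is approached as far as the arm can. A call is refused whole if a number of a shift passes 0.0417 or a number of a turn 7.16, either way. A call with a gripper value outside its range is refused whole. The fingers move at their own pace and stop on an object; "squeeze" is the grip in N (left out, the last holds). Time passes only in rows, so rows that do not move let the fingers close. It gives the time, the measured TCP pose, the force, the opening and the grip force at its end, in the units of the state.
- bot.get_obs(): the state, without advancing time (a new reading comes with each control period).
- bot.camera(name): name is "scene" or "top" or "wrist"; returns a dict with "frame" (384x512x3 uint8, red, green, blue), "depth" (384x512 float32, m along the optical axis (not along the pixel's ray), 0 where there is no reading), "vertical_fov" (degrees; the focal length in pixels is half the picture's height over the tangent of half this angle, whatever the lens; pixels are square), "cx", "cy" (the principal point, pixels), "camera_from_world" (4x4, takes a point from world to camera coordinates). Camera axes: x right, y down, z forward; pixel columns grow to the right and rows downward; lengths in m; the calibration is good to about 2 mm. The wrist camera is an equidistant fisheye: a pixel r from the principal point sees the ray r / f radians off the axis. A picture is of the moment at which its call begins.
- bot.sign_off(): hands the job in; it is judged then, once.
The state is a dict: "time_s": time; "q": joint angles; "joint_vel": joint speeds; "joint_torque": joint torques, N m; "eef_pos": TCP position; "eef_rot": TCP orientation; "force": force on the tool from outside, world axes, zero at the start; "moment": the same for the moment, N m; "grip_width": opening from 0.0 (shut) to 1.0 (fully open); "gripper_force": force on a finger pad.
Only numpy, scipy, OpenCV 4.12 (cv2) and the standard library are available. Lean on these libraries where they do the work, as an engineer would, in place of code of your own. Each camera call takes 0.05 s, during which the arm holds its last target. There are 200 camera calls.

## Task

With the slide still at its loading end, balance every rotor blank that lies on the table on its own domed brass head, released and near level, and swing the handwheel's folding crank handle up until it latches upright. Then crank the handwheel one full turn counter-clockwise so that the slide reaches its stop at the sensor with all rotors still balanced, and fold the handle flat again so that it locks the wheel; put back any rotor that falls, and leave the other things on the table where they are.

Things in the scene. Friction and masses are not known exactly. Their poses are not given: they have to be found in the camera images.
- wheel (a joint): Grey solid handwheel, 144 mm across, flat on a gearbox (52 mm high) at the +y end. Rad about the vertical axis at point hub, counter-clockwise from above positive: 0 = loading end, 6.28 (one turn) = stop at the measuring end; 16 mm of slide per rad. Needs 1.3 N at the handle, stays put. With the handle folded its tail sits between two yellow cheeks and locks the wheel (0.06 rad play).
- crank (a joint): Folding crank handle. Angle in rad: 0 = folded flat over the wheel, pointing from the rim hinge towards (and just past) the hub; 1.57 = standing upright, latched. A sprung click near 1.2 rad must be passed either way, which takes about 4 to 5 N at the grip; beyond it the handle is latched (0.1 rad play), below it the handle moves freely and sinks back to 0.
- grip (a point): Point on the axis of the orange round crank handle (20 mm diameter, orange sleeve 58 mm long, spinning freely on the handle's axis), 50 mm from its hinge and 22 mm from its tip. x axis runs along the handle from hinge to tip. Folded, it lies 27 mm above the wheel's flat top (21 mm above the middle nut, 32 mm across).
- hinge (a point): Centre of the handle's hinge at the wheel rim, 65 mm from the wheel's axis, level with the folded handle's axis; it goes round with the wheel. The handle swings in the vertical plane through this point and the wheel's axis. The x axis of this point points from the hinge to the wheel's axis.
- hub (a point): Point on the wheel's vertical axis, level with the handle's hinge, 92 mm above the table. Does not turn with the wheel: its axes are those of the slide's bed, y being the direction in which the carriage travels to the measuring end; at wheel angle 0 the hinge lies on its -x side.
- head1 (a point): Apex of a brass balance head, 72 mm above the table: a smooth cap of a ball of 36 mm radius, 22 mm high and 67 mm across, standing on the carriage plate. The four heads stand in a square of 100 mm pitch on the dark 170 mm square carriage plate (top 50 mm above the table) and travel with it (100.5 mm from loading end to measuring end).
- head2 (a point): Apex of a brass balance head, 72 mm above the table: a smooth cap of a ball of 36 mm radius, 22 mm high and 67 mm across, standing on the carriage plate. Like head1.
- head3 (a point): Apex of a brass balance head, 72 mm above the table: a smooth cap of a ball of 36 mm radius, 22 mm high and 67 mm across, standing on the carriage plate. Like head1.
- head4 (a point): Apex of a brass balance head, 72 mm above the table: a smooth cap of a ball of 36 mm radius, 22 mm high and 67 mm across, standing on the carriage plate. Like head1.
- rotor1_c (a point): Centre of a rotor blank: an aluminium disc, faces dark blue with a copper middle, 60 mm diameter, 16 mm thick, about 0.1 kg, same on both faces; z is its axis. Starts flat on the table. Its centre sits 8 mm above the apex of the head it is balanced on; it leans 2 degrees per mm off centre, and slides off when well off. May be absent (None from the start).
- rotor2_c (a point): Another rotor blank like rotor1_c; may be absent.
- rotor3_c (a point): Another rotor blank like rotor1_c; may be absent.
- rotor4_c (a point): Another rotor blank like rotor1_c; may be absent.
- ref_ball: Bystander, not to be disturbed: white ball on a dark round foot (56 mm), 63 mm high; origin under its centre.
- stylus_box: Bystander, not to be disturbed: black box 90 x 60 x 28 mm with a blue top; origin under its centre.
- gauge_case: Bystander, not to be disturbed: wooden case 110 x 70 x 30 mm; origin under its centre.
Things that resemble listed ones, but are neither listed nor needed, are in the scene too. Leave any purple or red look-alike of the part that bears rotor3_c alone.

How it is judged (in metres and radians):
On the way, in this order (a step that is already met when the one before it is completed fails the run):
1. all rotors balanced on heads and the crank handle latched upright, with the slide still at the loading end (((horizontal distance between rotor1_c and head1 below 0.012 m and z of rotor1_c in the frame of head1 between 0.003 and 0.014 m) or (horizontal distance between rotor1_c and head2 below 0.012 m and z of rotor1_c in the frame of head2 between 0.003 and 0.014 m) or (horizontal distance between rotor1_c and head3 below 0.012 m and z of rotor1_c in the frame of head3 between 0.003 and 0.014 m) or (horizontal distance between rotor1_c and head4 below 0.012 m and z of rotor1_c in the frame of head4 between 0.003 and 0.014 m)) and (angle between rotor1_c's own z axis and vertical below 0.26 rad or angle between rotor1_c's own z axis and vertical above 2.88 rad) and ((horizontal distance between rotor2_c and head1 below 0.012 m and z of rotor2_c in the frame of head1 between 0.003 and 0.014 m) or (horizontal distance between rotor2_c and head2 below 0.012 m and z of rotor2_c in the frame of head2 between 0.003 and 0.014 m) or (horizontal distance between rotor2_c and head3 below 0.012 m and z of rotor2_c in the frame of head3 between 0.003 and 0.014 m) or (horizontal distance between rotor2_c and head4 below 0.012 m and z of rotor2_c in the frame of head4 between 0.003 and 0.014 m)) and (angle between rotor2_c's own z axis and vertical below 0.26 rad or angle between rotor2_c's own z axis and vertical above 2.88 rad) and ((horizontal distance between rotor3_c and head1 below 0.012 m and z of rotor3_c in the frame of head1 between 0.003 and 0.014 m) or (horizontal distance between rotor3_c and head2 below 0.012 m and z of rotor3_c in the frame of head2 between 0.003 and 0.014 m) or (horizontal distance between rotor3_c and head3 below 0.012 m and z of rotor3_c in the frame of head3 between 0.003 and 0.014 m) or (horizontal distance between rotor3_c and head4 below 0.012 m and z of rotor3_c in the frame of head4 between 0.003 and 0.014 m)) and (angle between rotor3_c's own z axis and vertical below 0.26 rad or angle between rotor3_c's own z axis and vertical above 2.88 rad) and ((horizontal distance between rotor4_c and head1 below 0.012 m and z of rotor4_c in the frame of head1 between 0.003 and 0.014 m) or (horizontal distance between rotor4_c and head2 below 0.012 m and z of rotor4_c in the frame of head2 between 0.003 and 0.014 m) or (horizontal distance between rotor4_c and head3 below 0.012 m and z of rotor4_c in the frame of head3 between 0.003 and 0.014 m) or (horizontal distance between rotor4_c and head4 below 0.012 m and z of rotor4_c in the frame of head4 between 0.003 and 0.014 m)) and (angle between rotor4_c's own z axis and vertical below 0.26 rad or angle between rotor4_c's own z axis and vertical above 2.88 rad) and value of joint crank above 1.4 rad and value of joint wheel below 0.5 rad), for 0.2 s.
2. slide cranked to the stop at the measuring end, handle still latched upright, all rotors balanced (((horizontal distance between rotor1_c and head1 below 0.012 m and z of rotor1_c in the frame of head1 between 0.003 and 0.014 m) or (horizontal distance between rotor1_c and head2 below 0.012 m and z of rotor1_c in the frame of head2 between 0.003 and 0.014 m) or (horizontal distance between rotor1_c and head3 below 0.012 m and z of rotor1_c in the frame of head3 between 0.003 and 0.014 m) or (horizontal distance between rotor1_c and head4 below 0.012 m and z of rotor1_c in the frame of head4 between 0.003 and 0.014 m)) and (angle between rotor1_c's own z axis and vertical below 0.26 rad or angle between rotor1_c's own z axis and vertical above 2.88 rad) and ((horizontal distance between rotor2_c and head1 below 0.012 m and z of rotor2_c in the frame of head1 between 0.003 and 0.014 m) or (horizontal distance between rotor2_c and head2 below 0.012 m and z of rotor2_c in the frame of head2 between 0.003 and 0.014 m) or (horizontal distance between rotor2_c and head3 below 0.012 m and z of rotor2_c in the frame of head3 between 0.003 and 0.014 m) or (horizontal distance between rotor2_c and head4 below 0.012 m and z of rotor2_c in the frame of head4 between 0.003 and 0.014 m)) and (angle between rotor2_c's own z axis and vertical below 0.26 rad or angle between rotor2_c's own z axis and vertical above 2.88 rad) and ((horizontal distance between rotor3_c and head1 below 0.012 m and z of rotor3_c in the frame of head1 between 0.003 and 0.014 m) or (horizontal distance between rotor3_c and head2 below 0.012 m and z of rotor3_c in the frame of head2 between 0.003 and 0.014 m) or (horizontal distance between rotor3_c and head3 below 0.012 m and z of rotor3_c in the frame of head3 between 0.003 and 0.014 m) or (horizontal distance between rotor3_c and head4 below 0.012 m and z of rotor3_c in the frame of head4 between 0.003 and 0.014 m)) and (angle between rotor3_c's own z axis and vertical below 0.26 rad or angle between rotor3_c's own z axis and vertical above 2.88 rad) and ((horizontal distance between rotor4_c and head1 below 0.012 m and z of rotor4_c in the frame of head1 between 0.003 and 0.014 m) or (horizontal distance between rotor4_c and head2 below 0.012 m and z of rotor4_c in the frame of head2 between 0.003 and 0.014 m) or (horizontal distance between rotor4_c and head3 below 0.012 m and z of rotor4_c in the frame of head3 between 0.003 and 0.014 m) or (horizontal distance between rotor4_c and head4 below 0.012 m and z of rotor4_c in the frame of head4 between 0.003 and 0.014 m)) and (angle between rotor4_c's own z axis and vertical below 0.26 rad or angle between rotor4_c's own z axis and vertical above 2.88 rad) and value of joint wheel above 6.18 rad and value of joint crank above 1.4 rad), for 0.2 s.
At the end, for the whole second after the job is handed in: Every rotor present is balanced on a brass head (centre within 12 mm of the apex in plan, leaning less than 15 degrees), the wheel stands at its one-turn stop (beyond 6.18 rad) and the crank handle is folded flat (below 0.15 rad) (((horizontal distance between rotor1_c and head1 below 0.012 m and z of rotor1_c in the frame of head1 between 0.003 and 0.014 m) or (horizontal distance between rotor1_c and head2 below 0.012 m and z of rotor1_c in the frame of head2 between 0.003 and 0.014 m) or (horizontal distance between rotor1_c and head3 below 0.012 m and z of rotor1_c in the frame of head3 between 0.003 and 0.014 m) or (horizontal distance between rotor1_c and head4 below 0.012 m and z of rotor1_c in the frame of head4 between 0.003 and 0.014 m)) and (angle between rotor1_c's own z axis and vertical below 0.26 rad or angle between rotor1_c's own z axis and vertical above 2.88 rad) and ((horizontal distance between rotor2_c and head1 below 0.012 m and z of rotor2_c in the frame of head1 between 0.003 and 0.014 m) or (horizontal distance between rotor2_c and head2 below 0.012 m and z of rotor2_c in the frame of head2 between 0.003 and 0.014 m) or (horizontal distance between rotor2_c and head3 below 0.012 m and z of rotor2_c in the frame of head3 between 0.003 and 0.014 m) or (horizontal distance between rotor2_c and head4 below 0.012 m and z of rotor2_c in the frame of head4 between 0.003 and 0.014 m)) and (angle between rotor2_c's own z axis and vertical below 0.26 rad or angle between rotor2_c's own z axis and vertical above 2.88 rad) and ((horizontal distance between rotor3_c and head1 below 0.012 m and z of rotor3_c in the frame of head1 between 0.003 and 0.014 m) or (horizontal distance between rotor3_c and head2 below 0.012 m and z of rotor3_c in the frame of head2 between 0.003 and 0.014 m) or (horizontal distance between rotor3_c and head3 below 0.012 m and z of rotor3_c in the frame of head3 between 0.003 and 0.014 m) or (horizontal distance between rotor3_c and head4 below 0.012 m and z of rotor3_c in the frame of head4 between 0.003 and 0.014 m)) and (angle between rotor3_c's own z axis and vertical below 0.26 rad or angle between rotor3_c's own z axis and vertical above 2.88 rad) and ((horizontal distance between rotor4_c and head1 below 0.012 m and z of rotor4_c in the frame of head1 between 0.003 and 0.014 m) or (horizontal distance between rotor4_c and head2 below 0.012 m and z of rotor4_c in the frame of head2 between 0.003 and 0.014 m) or (horizontal distance between rotor4_c and head3 below 0.012 m and z of rotor4_c in the frame of head3 between 0.003 and 0.014 m) or (horizontal distance between rotor4_c and head4 below 0.012 m and z of rotor4_c in the frame of head4 between 0.003 and 0.014 m)) and (angle between rotor4_c's own z axis and vertical below 0.26 rad or angle between rotor4_c's own z axis and vertical above 2.88 rad) and value of joint wheel above 6.18 rad and value of joint crank below 0.15 rad); the robot touches nothing.
It fails at once if the reference ball stand is moved more than 60 mm (distance of ref_ball from where it was at the start of the episode above 0.06 m).
It fails at once if the black stylus box is moved more than 60 mm (distance of stylus_box from where it was at the start of the episode above 0.06 m).
It fails at once if the wooden gauge case is moved more than 60 mm (distance of gauge_case from where it was at the start of the episode above 0.06 m).
Of rotor1, rotor2, rotor3, rotor4 only 3 to 4 are there at a start; the rules pass over those that are not, and their reading is None.
At some moment in a run one of rotor1, rotor2, rotor3, rotor4 may be knocked a few centimetres aside while the robot is not near it.
Once in a run the grip may slacken for a moment while it holds something.
It also fails if it takes over 210 s, if anything falls off the work surface, if the arm or the gripper's body presses on something with over 40 N, if the wrist force passes 120 N, or if a joint passes its speed limit or range.

## Working session

There is one attempt and no reset: what is moved stays moved. The work goes in short steps, Python scripts to look and compute and a tool call to move; the robot and the scene stay as the last step left them, time stands still between calls to the robot, and variables do not carry over. Pictures are saved under pics/ and viewed, at most 14 in all, crops included, and the job is handed in when it is done.

Besides the shell and the picture viewer there is one more tool, called after "Request:" as name(argument=value, ...) on one line, values as JSON. drive_tool: Moves the arm, as the interface text tells. Its arguments: {"type":"object","properties":{"xyz":{"type":"array"},"turn":{"type":"array"},"claw":{"type":"array"},"squeeze":{"type":"number"}},"required":["xyz","turn","claw"]}

```bash
ls; mkdir -p pics; cat > h.py <<'E'
import numpy as np, cv2
from station import bot
def save(name,fn):
    c=bot.camera(name); cv2.imwrite('pics/'+fn+'.png',c['frame'][:,:,::-1]); np.savez('pics/'+fn+'.npz',**{k:v for k,v in c.items()}); return c
def load(fn): return dict(np.load('pics/'+fn+'.npz'))
def ray(c,u,v):
    f=c['frame'].shape[0]/2/np.tan(np.radians(float(c['vertical_fov']))/2)
    return np.array([(u-float(c['cx']))/f,(v-float(c['cy']))/f,1.0])
def world(c,u,v,z=None):
    T=np.linalg.inv(c['camera_from_world']); d=T[:3,:3]@ray(c,u,v); o=T[:3,3]
    if z is None: return o+d*float(c['depth'][int(round(v)),int(round(u))])
    return o+d*(z-o[2])/d[2]
E
python3 - <<'E'
from h import *
for n in('scene','top','wrist'):
    c=save(n,n+'0'); print(n,c['vertical_fov'],c['camera_from_world'].round(3).tolist())
o=bot.get_obs(); print(o)
E
cd pics; python3 -c "
import cv2
for n in('top0','scene0'):
    i=cv2.imread(n+'.png'); cv2.imwrite(n+'b.png',cv2.resize(i,(800,600),interpolation=cv2.INTER_CUBIC))"
```

```text
pics
scene 49.453777611837765 [[0.502, 0.865, 0.009, -0.15], [0.698, -0.399, -0.595, -0.316], [-0.511, 0.305, -0.804, 1.519], [0.0, 0.0, 0.0, 1.0]]
top 42.3325221949386 [[-0.012, -1.0, -0.009, -0.063], [-0.994, 0.012, -0.106, 0.476], [0.106, 0.007, -0.994, 1.598], [0.0, 0.0, 0.0, 1.0]]
wrist 65.70646984690485 [[0.333, -0.943, -0.002, -0.624], [-0.906, -0.321, 0.277, -0.036], [-0.261, -0.091, -0.961, 0.379], [0.0, 0.0, 0.0, 1.0]]
{'time_s': 0.15, 'q': array([ 76.5764412 ,  29.11557907, -13.61015358,  85.99296043,
         7.20313599,  65.82777262,  -8.86928703]), 'joint_vel': array([-0.01796263, -0.10945197, -0.16720391, -0.17763178,  0.08321112,
        0.00523444,  0.03256275]), 'joint_torque': array([-2.68375356e-03, -6.21009636e+01, -2.18927890e+00, -2.49837202e+01,
        1.27887866e-02,  9.05661756e-03,  8.23038107e-06]), 'eef_pos': array([ 0.20812083, -0.58896551,  0.24463307]), 'eef_rot': array([-1.79922507e+02,  1.96928321e-03,  1.94688629e+01]), 'force': array([ 0.56495745, -0.68260928,  0.43947251]), 'moment': array([ 0.00345069, -0.01264835,  0.0169442 ]), 'gripper_force': 0.0, 'grip_width': 1.0026371262233973}
```

View pics/top0b.png

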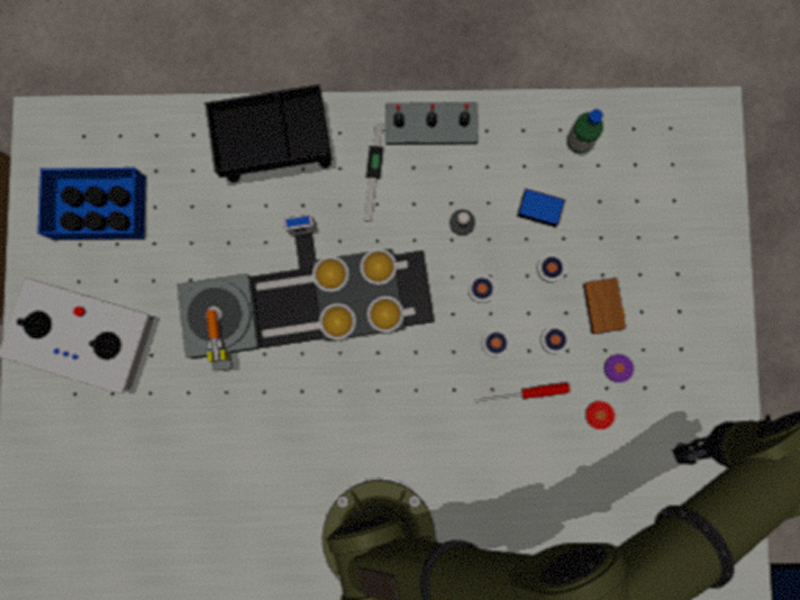

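View pics/scene0b.png

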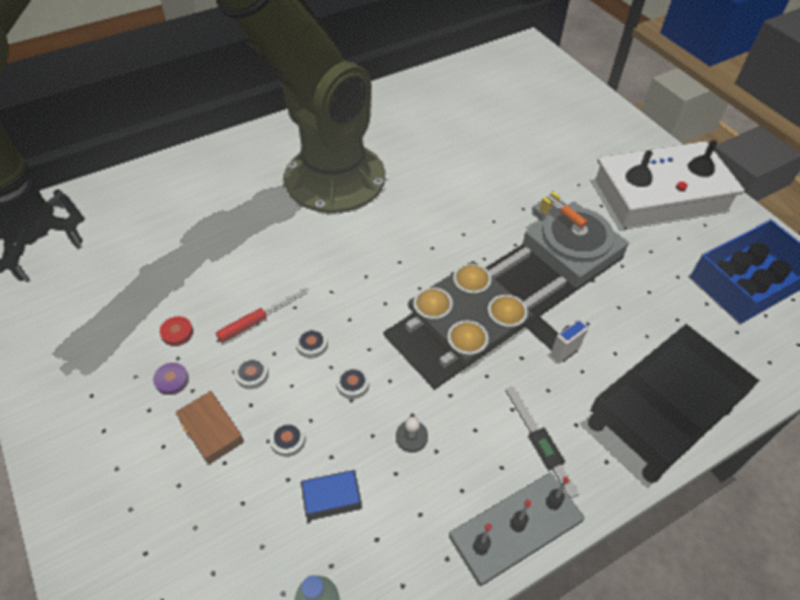

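The top picture shows four blue-and-copper rotors at (482,288), (551,267), (496,342) and (555,339). Things that could be taken for them: the purple disc at (618,368) and the red disc at (600,415), both to be left alone. The heads are at (330,273), (378,266), (338,321) and (386,314). The wheel's hub is near (214,313), and the orange handle points to the cheeks at (218,355). Next I'll measure these and check one close crop.

```bash
cat >> h.py <<'E'
from scipy.optimize import least_squares
def cloud(c):
    h,w=c['depth'].shape; f=h/2/np.tan(np.radians(float(c['vertical_fov']))/2)
    v,u=np.mgrid[:h,:w]; d=c['depth']
    P=np.stack([(u-float(c['cx']))/f*d,(v-float(c['cy']))/f*d,d],-1)
    T=np.linalg.inv(c['camera_from_world']); return P@T[:3,:3].T+T[:3,3]
def near(P,xy,r): return P[np.hypot(P[...,0]-xy[0],P[...,1]-xy[1])<r]
E
python3 - <<'E'
from h import *
for n in('top0','scene0'):
    c=load(n);P=cloud(c);S=512/800
    print(n)
    if n=='top0':
        rot=[world(c,u*S,v*S,.016) for u,v in((482,288),(551,267),(496,342),(555,339))]
        hd=[world(c,u*S,v*S,.07) for u,v in((330,273),(378,266),(338,321),(386,314))]
        hub=world(c,214*S,313*S,.075)
    for p in rot:
        Q=near(P,p,.045); Q=Q[(Q[:,2]>.010)&(Q[:,2]<.03)]
        ctr=cv2.minEnclosingCircle(Q[:,:2].astype(np.float32)*1000)
        print('rot',p[:2].round(4),Q[:,:2].mean(0).round(4),(np.array(ctr[0])/1000).round(4),round(ctr[1],1),Q[:,2].mean().round(4))
    for p in hd:
        Q=near(P,p,.036);Q=Q[Q[:,2]>.056]
        r=least_squares(lambda x:np.linalg.norm(Q-x,axis=1)-.036,[*p[:2],.036],loss='soft_l1',f_scale=.001)
        print('head',p[:2].round(4),r.x.round(4),len(Q))
    Q=near(P,hub,.1); print('hub',hub.round(4),[ (z,(np.abs(Q[:,2]-z)<.0025).sum()) for z in np.arange(.05,.12,.005).round(3)])
    W=Q[(Q[:,2]>.060)&(Q[:,2]<.07)]
    print('wheel circ',cv2.minEnclosingCircle(W[:,:2].astype(np.float32)*1000))
    hsv=cv2.cvtColor(c['frame'],cv2.COLOR_RGB2HSV); m=(hsv[...,0]<14)&(hsv[...,1]>170)&(hsv[...,2]>100)
    m&=np.hypot(P[...,0]-hub[0],P[...,1]-hub[1])<.11
    H=P[m]; print('handle',len(H),H.mean(0).round(4),H.min(0).round(4),H.max(0).round(4)); u,s,v=np.linalg.svd(H-H.mean(0),full_matrices=False); print(v[0],(((H-H.mean(0))@v[0]).min(),((H-H.mean(0))@v[0]).max()))
i=cv2.imread('pics/top0.png'); a=cv2.resize(i[165:240,290:420],None,fx=5,fy=5,interpolation=3); b=cv2.resize(i[170:245,110:290],None,fx=4,fy=4,interpolation=3)
o=np.zeros((600,800,3),np.uint8); a=a[:295]; o[:a.shape[0],:a.shape[1]]=a; o[300:,:720]=b[:300]; cv2.imwrite('pics/crop1.png',o)
E
```

```text
top0
rot [ 0.5122 -0.2225] [ 0.5126 -0.2194] [ 0.5138 -0.215 ] 33.9 0.0163
rot [ 0.5551 -0.3692] [ 0.5559 -0.3688] [ 0.5538 -0.373 ] 35.1 0.0163
rot [ 0.3978 -0.2494] [ 0.3976 -0.2468] [ 0.3976 -0.2469] 30.0 0.0163
rot [ 0.4026 -0.3729] [ 0.4035 -0.3709] [ 0.4055 -0.3691] 32.3 0.0162
head [0.5401 0.0925] [0.5427 0.0958 0.0359] 254
head [ 0.5534 -0.0059] [ 0.5564 -0.0036  0.0356] 256
head [0.4413 0.0762] [0.4438 0.0819 0.0365] 259
head [ 0.4544 -0.0215] [ 0.4568 -0.0175  0.0359] 266
hub [0.4603 0.3279 0.075 ] [(np.float64(0.05), np.int64(286)), (np.float64(0.055), np.int64(191)), (np.float64(0.06), np.int64(139)), (np.float64(0.065), np.int64(564)), (np.float64(0.07), np.int64(616)), (np.float64(0.075), np.int64(148)), (np.float64(0.08), np.int64(13)), (np.float64(0.085), np.int64(13)), (np.float64(0.09), np.int64(31)), (np.float64(0.095), np.int64(80)), (np.float64(0.1), np.int64(88)), (np.float64(0.105), np.int64(28)), (np.float64(0.11), np.int64(1)), (np.float64(0.115), np.int64(0))]
wheel circ ((446.0475158691406, 329.5136413574219), 85.64370727539062)
handle 46 [0.439  0.3257 0.0
[... 730 characters left out ...]
at64(0.055), np.int64(228)), (np.float64(0.06), np.int64(40)), (np.float64(0.065), np.int64(262)), (np.float64(0.07), np.int64(744)), (np.float64(0.075), np.int64(91)), (np.float64(0.08), np.int64(20)), (np.float64(0.085), np.int64(13)), (np.float64(0.09), np.int64(33)), (np.float64(0.095), np.int64(77)), (np.float64(0.1), np.int64(93)), (np.float64(0.105), np.int64(21)), (np.float64(0.11), np.int64(1)), (np.float64(0.115), np.int64(0))]
wheel circ ((445.99871826171875, 323.9588928222656), 84.32301330566406)
handle 41 [0.4398 0.323  0.1017] [0.4121 0.3148 0.0962] [0.4648 0.3304 0.1077]
[ 0.98753488  0.15565152 -0.02339792] (np.float64(-0.027159780715221352), np.float64(0.024971259451182774))
```

View pics/crop1.png

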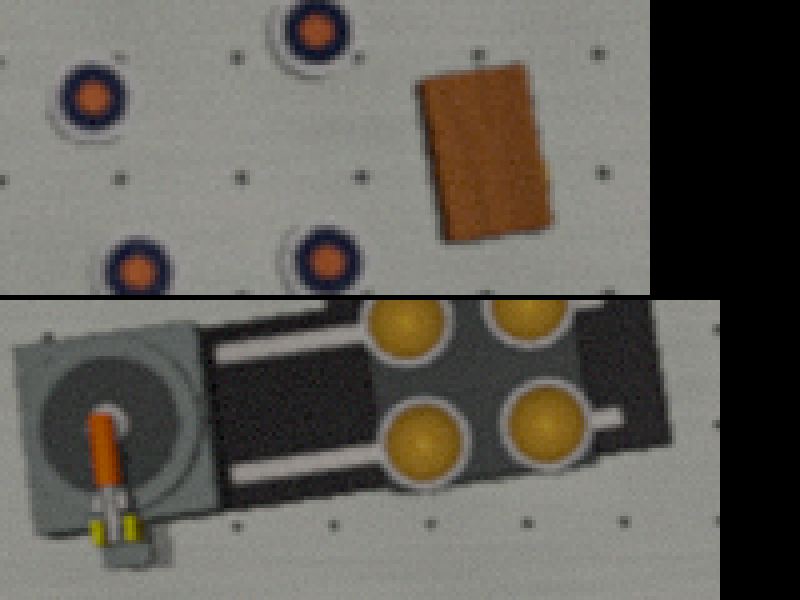

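Request:
drive_tool(xyz=[[0,0,0],[0,0,0],[0,0,0],[0.029,-0.029,0],[0.029,-0.029,0],[0.029,-0.029,0],[0.029,-0.029,0],[0.029,-0.029,0],[0.029,-0.029,0],[0.029,-0.029,0]], turn=[[0,0,6.49],[0,0,6.49],[0,0,6.49],[0,0,0],[0,0,0],[0,0,0],[0,0,0],[0,0,0],[0,0,0],[0,0,0]], claw=[0.085,0.085,0.085,0.085,0.085,0.085,0.085,0.085,0.085,0.085], squeeze=50)

```text
time_s: 0.98
eef_pos: [0.4122, -0.3846, 0.2452]
eef_rot: [-180.0, 0.0, -0.0]
force: [0.6, 0.2, 0.6]
grip_width: 0.991
gripper_force: 0.0
```

Request:
drive_tool(xyz=[[0.029,-0.029,0],[0.029,-0.029,0],[0.02,-0.029,0],[0,-0.03,0],[0,0,0],[0,0,0]], turn=[[0,0,0],[0,0,0],[0,0,0],[0,0,0],[0,0,0],[0,0,0]], claw=[0.085,0.085,0.085,0.085,0.085,0.085])

```text
time_s: 1.48
eef_pos: [0.4898, -0.2671, 0.2452]
eef_rot: [-180.0, 0.0, 0.2]
force: [0.1, -0.3, -0.8]
grip_width: 0.997
gripper_force: 0.0
```

```bash
python3 - <<'E'
from h import *
c=save('wrist','w1');o=bot.get_obs();print(o['eef_pos'],o['eef_rot'],o['time_s'])
print(np.linalg.inv(c['camera_from_world']).round(3), c['cx'],c['cy'])
cv2.imwrite('pics/w1b.png',cv2.resize(cv2.imread('pics/w1.png'),(800,600),interpolation=3))
E
```

```text
[ 0.48916799 -0.26912155  0.24520513] [1.79979974e+02 3.12580812e-02 6.46103760e-02] 1.5333
[[ 0.004 -0.961 -0.277  0.56 ]
 [-1.    -0.004 -0.001 -0.267]
 [-0.     0.277 -0.961  0.374]
 [ 0.     0.     0.     1.   ]] 254.64472511580067 190.1285297377558
```

View pics/w1b.png

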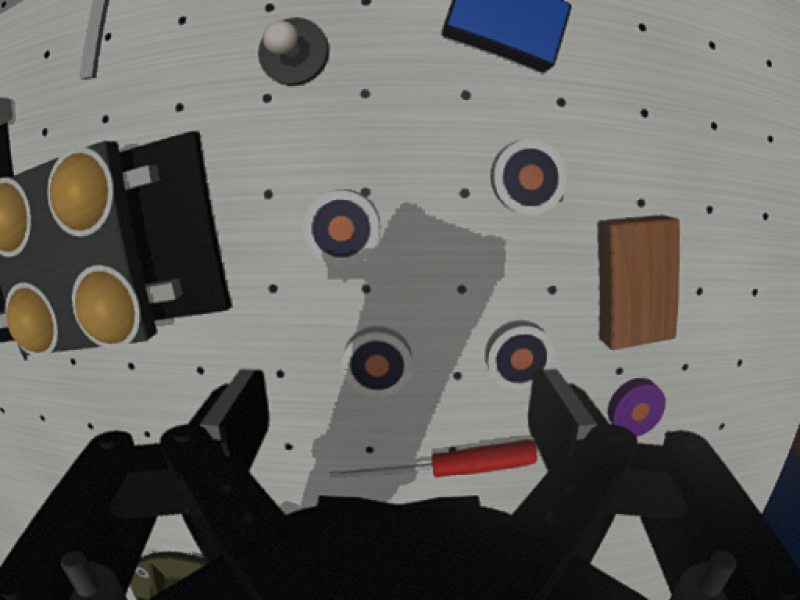

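The wrist picture shows the four rotors (copper centres) at (341,228), (531,177), (377,365) and (522,357), with the heads on the left. I'll find the copper centres and brass caps by colour.

```bash
cat >> h.py <<'E'
def wray(c,u,v):
    f=c['frame'].shape[0]/2/np.tan(np.radians(float(c['vertical_fov']))/2)
    du,dv=u-float(c['cx']),v-float(c['cy']); r=np.hypot(du,dv)+1e-9; t=r/f
    return np.array([np.sin(t)*du/r,np.sin(t)*dv/r,np.cos(t)])
def wworld(c,u,v,z):
    T=np.linalg.inv(c['camera_from_world']); d=T[:3,:3]@wray(c,u,v); o=T[:3,3]
    return (o+d*(z-o[2])/d[2])
def blobs(c,z,lo=30,wrist=True):
    g=cv2.cvtColor(c['frame'],cv2.COLOR_RGB2HSV)
    m=((g[...,0]<16)&(g[...,1]>110)&(g[...,2]>60)).astype(np.uint8)
    n,l,s,ce=cv2.connectedComponentsWithStats(m); out=[]
    for i in range(1,n):
        if s[i,4]>=lo and s[i,4]<900:
            p=(wworld if wrist else world)(c,*ce[i],z); out.append((ce[i].round(1).tolist(),int(s[i,4]),p[:2].round(4).tolist()))
    return out
def wpt(c,p):
    q=c['camera_from_world']@np.append(p,1); q=q[:3]/np.linalg.norm(q[:3]); t=np.arccos(q[2]); r=np.hypot(q[0],q[1])+1e-9
    f=c['frame'].shape[0]/2/np.tan(np.radians(float(c['vertical_fov']))/2); return np.array([float(c['cx'])+f*t*q[0]/r,float(c['cy'])+f*t*q[1]/r])
E
python3 - <<'E'
from h import *
for b in blobs(load('w1'),.016): print(b)
print('top')
for b in blobs(load('top0'),.016,8,False): print(b)
E
```

```text
([339.5, 113.1], 190, [0.5551, -0.3706])
([217.8, 145.8], 204, [0.5127, -0.2223])
([333.6, 229.3], 148, [0.4024, -0.3735])
([240.8, 233.6], 162, [0.397, -0.2492])
([409.4, 263.1], 84, [0.3412, -0.505])
top
([353.0, 170.8], 35, [0.5552, -0.3704])
([386.7, 195.1], 670, [0.4733, -0.4784])
([308.2, 184.2], 33, [0.5126, -0.2215])
([50.1, 198.9], 35, [0.4745, 0.6307])
([135.4, 206.7], 120, [0.4452, 0.3481])
([355.1, 216.9], 35, [0.4029, -0.3726])
([317.1, 218.9], 33, [0.3979, -0.2483])
([396.0, 235.0], 21, [0.3423, -0.5037])
([349.1, 249.7], 194, [0.2966, -0.3499])
([383.9, 265.4], 256, [0.2446, -0.4606])
```

Request:
drive_tool(xyz=[[0.012,-0.0235,0.015],[0.0115,-0.0235,0.025],[0,0,0.03],[0,0,0.035],[0,0,0.035],[0,0,0.035],[0,0,0.03],[0,0,0.015],[0,0,0.0075],[0,0,0.005]], turn=[[0,0,0],[0,0,0],[0,0,0],[0,0,0],[0,0,0],[0,0,0],[0,0,0],[0,0,0],[0,0,0],[0,0,0]], claw=[0.085,0.085,0.085,0.085,0.085,0.085,0.085,0.085,0.085,0.085])

```text
time_s: 2.37
eef_pos: [0.512, -0.2237, 0.0117]
eef_rot: [180.0, 0.1, -0.1]
force: [0.1, 0.0, 0.1]
grip_width: 0.996
gripper_force: 0.0
```

Request:
drive_tool(xyz=[[0,0,0.0022],[0,0,0],[0,0,0],[0,0,0],[0,0,0],[0,0,0],[0,0,0]], turn=[[0,0,0],[0,0,0],[0,0,0],[0,0,0],[0,0,0],[0,0,0],[0,0,0]], claw=[0.085,0.058,0.058,0.058,0.058,0.058,0.058])

```text
time_s: 2.95
eef_pos: [0.5135, -0.2228, 0.012]
eef_rot: [179.9, -0.1, -0.0]
force: [-1.5, -0.1, 7.0]
grip_width: 0.686
gripper_force: 35.4
```

Request:
drive_tool(xyz=[[0,0,-0.01],[0,0,-0.02],[0,0,-0.04],[0,0,-0.04],[0,0,-0.04],[0,-0.02,-0.03],[0,-0.03,-0.01],[-0.004,-0.03,0],[-0.004,-0.03,0],[-0.005,-0.03,0]], turn=[[0,0,0],[0,0,0],[0,0,0],[0,0,0],[0,0,0],[0,0,0],[0,0,0],[0,0,0],[0,0,0],[0,0,0]], claw=[0.055,0.055,0.055,0.055,0.055,0.055,0.055,0.055,0.055,0.055])

```text
time_s: 3.78
eef_pos: [0.4995, -0.0809, 0.202]
eef_rot: [180.0, -0.1, -0.0]
force: [0.8, 0.6, -1.5]
grip_width: 0.679
gripper_force: 54.0
```

Request:
drive_tool(xyz=[[0,-0.03,0],[0,-0.03,0],[0,-0.03,0],[0,-0.02,0],[0,0,0],[0,0,0]], turn=[[0,0,0],[0,0,0],[0,0,0],[0,0,0],[0,0,0],[0,0,0]], claw=[0.055,0.055,0.055,0.055,0.055,0.055])

```text
time_s: 4.28
eef_pos: [0.4996, 0.029, 0.2014]
eef_rot: [-180.0, -0.0, 0.2]
force: [0.3, -0.6, -1.3]
grip_width: 0.677
gripper_force: 54.0
```

```bash
python3 - <<'E'
from h import *
c=save('wrist','w2');o=bot.get_obs();print(o['eef_pos'],o['time_s'],o['grip_width'],o['gripper_force'],o['force'])
b=blobs(c,.09,30);print(b)
i=cv2.imread('pics/w2.png')
for p in((.5409,.0928),(.5553,-.0061),(.4419,.0789),(.4558,-.0202)):
    for a in np.linspace(0,6.28,48):
        u=wpt(c,[p[0]+.0335*np.cos(a),p[1]+.0335*np.sin(a),.050]); cv2.circle(i,tuple(int(x) for x in u.round()),0,(255,0,255),-1)
cv2.imwrite('pics/w2b.png',cv2.resize(i,(800,600),interpolation=cv2.INTER_NEAREST))
E
```

```text
[0.49963417 0.02754621 0.20120573] 4.3333 0.6789131944056068 53.951695561409 [-0.22498725 -1.06512244  0.10762202]
[([7.8, 243.8], 576, [0.4324, 0.3268]), ([507.6, 237.6], 69, [0.4415, -0.2787]), ([452.2, 247.1], 97, [0.4374, -0.1839]), ([478.5, 295.0], 602, [0.3621, -0.2576]), ([504.2, 307.4], 340, [0.3256, -0.3317])]
```

View pics/w2b.png

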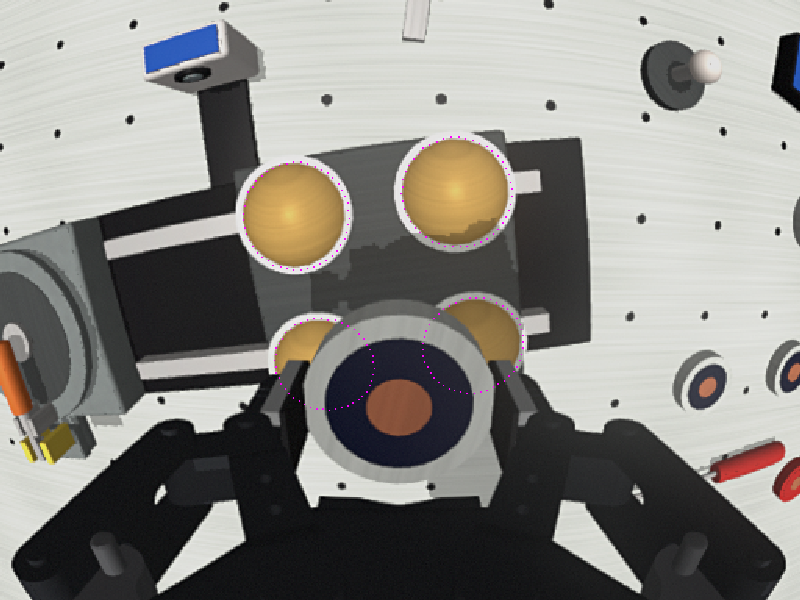

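The projected head rims (magenta) lie on the real ones at (294,215) and (455,191). The rotor is held with its copper centre at (399,408).

```bash
python3 - <<'E'
from h import *
c=load('w2')
for z in(.2045,.2055,.2065): print(wworld(c,399/1.5625,408/1.5625,z), wworld(c,399/1.5625,391/1.5625,z))
E
```

```text
[0.49794231 0.02857784 0.2045    ] [0.50390731 0.02860125 0.2045    ]
[0.49851236 0.02858234 0.2055    ] [0.50442984 0.02860557 0.2055    ]
[0.49908241 0.02858684 0.2065    ] [0.50495238 0.02860989 0.2065    ]
```

Request:
drive_tool(xyz=[[0.0145,-0.0215,0],[0.0145,-0.0215,0],[0.013,-0.0215,0],[0,0,0.03],[0,0,0.03],[0,0,0.025],[0,0,0.015],[0,0,0.01],[0,0,0.004],[0,0,0]], turn=[[0,0,0],[0,0,0],[0,0,0],[0,0,0],[0,0,0],[0,0,0],[0,0,0],[0,0,0],[0,0,0],[0,0,0]], claw=[0.055,0.055,0.055,0.055,0.055,0.055,0.055,0.055,0.055,0.055])

```text
time_s: 5.17
eef_pos: [0.5418, 0.0912, 0.0863]
eef_rot: [180.0, 0.0, -0.1]
force: [0.4, -0.6, -0.8]
grip_width: 0.679
gripper_force: 54.1
```

Request:
drive_tool(xyz=[[0,0,0.001],[0,0,0],[0,0,0]], turn=[[0,0,0],[0,0,0],[0,0,0]], claw=[0.055,0.055,0.055])

```text
time_s: 5.42
eef_pos: [0.5424, 0.0922, 0.0866]
eef_rot: [-180.0, -0.1, -0.0]
force: [-0.3, 0.7, -0.2]
grip_width: 0.681
gripper_force: 54.1
```

Request:
drive_tool(xyz=[[0,0,0.001],[0,0,0.0005],[0,0,0]], turn=[[0,0,0],[0,0,0],[0,0,0]], claw=[0.055,0.055,0.055])

```text
time_s: 5.67
eef_pos: [0.5419, 0.0922, 0.0843]
eef_rot: [-180.0, -0.0, 0.0]
force: [-0.8, -0.4, -0.6]
grip_width: 0.679
gripper_force: 54.1
```

Request:
drive_tool(xyz=[[0,0,0.001],[0,0,0],[0,0,0]], turn=[[0,0,0],[0,0,0],[0,0,0]], claw=[0.055,0.055,0.055])

```text
time_s: 5.92
eef_pos: [0.5419, 0.0923, 0.084]
eef_rot: [180.0, -0.0, -0.0]
force: [-2.1, -0.9, 8.6]
grip_width: 0.672
gripper_force: 55.2
```

Request:
drive_tool(xyz=[[0,0,-0.0004],[0,0,0],[0,0,0],[0,0,0],[0,0,0],[0,0,0]], turn=[[0,0,0],[0,0,0],[0,0,0],[0,0,0],[0,0,0],[0,0,0]], claw=[0.055,0.061,0.064,0.068,0.074,0.074])

```text
time_s: 6.42
eef_pos: [0.5418, 0.0922, 0.0833]
eef_rot: [-180.0, 0.0, -0.0]
force: [-0.1, -0.2, 0.3]
grip_width: 0.862
gripper_force: 0.0
```

Request:
drive_tool(xyz=[[0,0,-0.005],[0,0,-0.015],[0,0,-0.03],[0,0,-0.03],[0,0.03,-0.02],[0,0.03,-0.01],[-0.02,0.03,-0.01],[-0.02,0.03,0],[0,0,0],[0,0,0]], turn=[[0,0,0],[0,0,0],[0,0,0],[0,0,0],[0,0,0],[0,0,0],[0,0,0],[0,0,0],[0,0,0],[0,0,0]], claw=[0.074,0.074,0.074,0.074,0.074,0.08,0.085,0.085,0.085,0.085])

```text
time_s: 7.25
eef_pos: [0.5009, -0.03, 0.2041]
eef_rot: [179.9, -0.0, -0.2]
force: [0.8, 0.4, 1.4]
grip_width: 0.998
gripper_force: 0.0
```

```bash
python3 - <<'E'
from h import *
c=save('wrist','w3');o=bot.get_obs();print(o['eef_pos'],o['time_s'])
print(blobs(c,.088,30)); print(blobs(c,.016,30)); t=save('top','t3'); print(blobs(t,.088,8,False)); print(blobs(t,.016,8,False))
cv2.imwrite('pics/w3b.png',cv2.resize(cv2.imread('pics/w3.png'),(800,600),interpolation=3))
E
```

```text
[ 0.50175546 -0.02822734  0.20401107] 7.3
[([500.3, 136.6], 104, [0.5588, -0.2935]), ([118.2, 147.7], 360, [0.5404, 0.0909]), ([483.3, 238.7], 77, [0.4405, -0.2956]), ([418.4, 248.9], 120, [0.4363, -0.1998]), ([469.8, 292.5], 221, [0.3643, -0.3022]), ([488.5, 308.7], 486, [0.3259, -0.3574])]
[([500.3, 136.6], 104, [0.5553, -0.3709]), ([118.2, 147.7], 360, [0.5314, 0.1266]), ([483.3, 238.7], 77, [0.4021, -0.3737]), ([418.4, 248.9], 120, [0.3967, -0.2496]), ([469.8, 292.5], 221, [0.3035, -0.3822]), ([488.5, 308.7], 486, [0.2538, -0.4536])]
[([353.0, 170.7], 34, [0.5444, -0.3576]), ([211.1, 173.6], 35, [0.5411, 0.0909]), ([386.7, 195.3], 681, [0.4652, -0.4608]), ([49.8, 198.8], 33, [0.4672, 0.6001]), ([135.5, 206.9], 120, [0.4383, 0.3288]), ([355.1, 217.0], 34, [0.3982, -0.3598]), ([317.1, 219.0], 34, [0.3934, -0.241]), ([396.0, 235.0], 21, [0.3406, -0.4849]), ([349.4, 249.6], 197, [0.297, -0.3389]), ([383.7, 265.4], 256, [0.2473, -0.4433])]
[([353.0, 170.7], 34, [0.5555, -0.3704]), ([211.1, 173.6], 35, [0.5521, 0.0989]), ([386.7, 195.3], 681, [0.4727, -0.4784]), ([49.8, 198.8], 33, [0.4748, 0.6317]), ([135.5, 206.9], 120, [0.4446, 0.3478]), ([355.1, 217.0], 34, [0.4026, -0.3727]), ([317.1, 219.0], 34, [0.3976, -0.2484]), ([396.0, 235.0], 21, [0.3423, -0.5037]), ([349.4, 249.6], 197, [0.2967, -0.3509]), ([383.7, 265.4], 256, [0.2447, -0.4601])]
```

View pics/w3b.png

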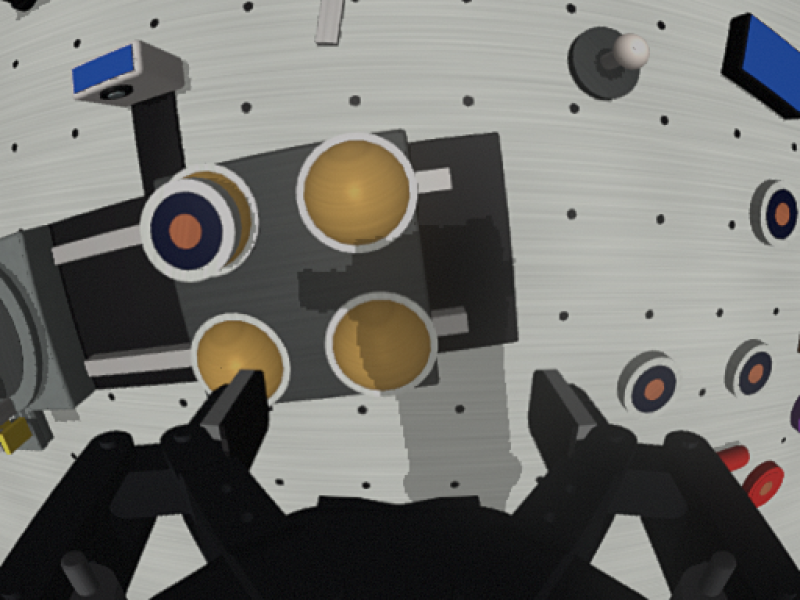

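The rotor on head1 is balanced, copper centre at (185,230). Next is the rotor at (0.397,-0.249).

Request:
drive_tool(xyz=[[-0.0149,0.0316,0],[-0.0149,0.0316,0],[-0.0149,0.0316,0],[-0.0149,0.0316,0],[-0.0149,0.0316,0],[-0.0149,0.0316,0],[-0.015,0.0319,0.01],[0,0,0.03],[0,0,0.04],[0,0,0.04]], turn=[[0,0,0],[0,0,0],[0,0,0],[0,0,0],[0,0,0],[0,0,0],[0,0,0],[0,0,0],[0,0,0],[0,0,0]], claw=[0.085,0.085,0.085,0.085,0.085,0.085,0.085,0.085,0.085,0.085])

```text
time_s: 8.18
eef_pos: [0.3991, -0.2495, 0.0829]
eef_rot: [179.9, -0.2, 0.0]
force: [0.7, -0.3, -1.2]
grip_width: 0.998
gripper_force: 0.0
```

Request:
drive_tool(xyz=[[0,0,0.035],[0,0,0.02],[0,0,0.01],[0,0,0.005],[0,0,0.002],[0,0,0],[0,0,0],[0,0,0],[0,0,0],[0,0,0]], turn=[[0,0,0],[0,0,0],[0,0,0],[0,0,0],[0,0,0],[0,0,0],[0,0,0],[0,0,0],[0,0,0],[0,0,0]], claw=[0.085,0.085,0.085,0.085,0.085,0.056,0.056,0.056,0.056,0.056])

```text
time_s: 9.02
eef_pos: [0.3982, -0.2493, 0.0128]
eef_rot: [180.0, -0.1, 0.0]
force: [-0.1, 2.5, 6.5]
grip_width: 0.677
gripper_force: 52.8
```

Request:
drive_tool(xyz=[[0,0,-0.01],[0,0,-0.03],[0,0,-0.04],[0,0,-0.04],[0.005,-0.025,-0.03],[0.005,-0.037,0],[0.005,-0.037,0],[0.005,-0.037,0],[0.005,-0.037,0],[0.005,-0.037,0]], turn=[[0,0,0],[0,0,0],[0,0,0],[0,0,0],[0,0,0],[0,0,0],[0,0,0],[0,0,0],[0,0,0],[0,0,0]], claw=[0.055,0.055,0.055,0.055,0.055,0.055,0.055,0.055,0.055,0.055])

```text
time_s: 9.85
eef_pos: [0.4273, -0.0378, 0.1624]
eef_rot: [180.0, -0.1, -0.0]
force: [0.0, -0.5, -1.9]
grip_width: 0.679
gripper_force: 54.2
```

Request:
drive_tool(xyz=[[0.005,-0.037,0],[0.005,-0.037,0],[0.005,-0.037,0],[0,-0.008,0.01],[0,0,0.03],[0,0,0.025],[0,0,0.008],[0,0,0.002],[0,0,0],[0,0,0]], turn=[[0,0,0],[0,0,0],[0,0,0],[0,0,0],[0,0,0],[0,0,0],[0,0,0],[0,0,0],[0,0,0],[0,0,0]], claw=[0.055,0.055,0.055,0.055,0.055,0.055,0.055,0.055,0.055,0.055])

```text
time_s: 10.68
eef_pos: [0.4431, 0.0797, 0.0876]
eef_rot: [-180.0, -0.1, -0.0]
force: [0.8, -0.0, -2.1]
grip_width: 0.681
gripper_force: 54.2
```

Request:
drive_tool(xyz=[[0,0,0.001],[0,0,0.0005],[0,0,0],[0,0,0]], turn=[[0,0,0],[0,0,0],[0,0,0],[0,0,0]], claw=[0.055,0.055,0.055,0.055])

```text
time_s: 11.02
eef_pos: [0.4427, 0.0797, 0.0854]
eef_rot: [-180.0, -0.0, -0.0]
force: [-0.6, -0.4, -1.4]
grip_width: 0.679
gripper_force: 54.2
```

Request:
drive_tool(xyz=[[0,0,0.0005],[0,0,0],[0,0,0],[0,0,0],[0,0,0],[0,0,0],[0,0,0],[0,0,-0.005],[0,0,-0.015],[0,0,-0.03]], turn=[[0,0,0],[0,0,0],[0,0,0],[0,0,0],[0,0,0],[0,0,0],[0,0,0],[0,0,0],[0,0,0],[0,0,0]], claw=[0.055,0.055,0.061,0.064,0.068,0.074,0.074,0.074,0.074,0.074])

```text
time_s: 11.85
eef_pos: [0.4407, 0.0794, 0.1332]
eef_rot: [180.0, 0.3, 0.0]
force: [1.0, 0.8, 0.8]
grip_width: 0.868
gripper_force: 0.0
```

Request:
drive_tool(xyz=[[0,0.02,-0.03],[0,0.035,-0.02],[0,0.038,0],[0,0.038,0],[0,0.038,0],[0,0.038,0],[0,0.038,0],[0,0.035,0],[0,0,0],[0,0,0]], turn=[[0,0,0],[0,0,0],[0,0,0],[0,0,0],[0,0,0],[0,0,0],[0,0,0],[0,0,0],[0,0,0],[0,0,0]], claw=[0.074,0.08,0.085,0.085,0.085,0.085,0.085,0.085,0.085,0.085])

```text
time_s: 12.68
eef_pos: [0.4418, -0.2023, 0.1846]
eef_rot: [180.0, 0.0, -0.3]
force: [0.1, 0.3, 0.1]
grip_width: 0.996
gripper_force: 0.0
```

```bash
python3 - <<'E'
from h import *
c=save('wrist','w4');o=bot.get_obs();print(o['eef_pos'],o['time_s'])
print(blobs(c,.016,30)); t=save('top','t4'); print([b[2] for b in blobs(t,.088,8,False)]); print([b[2] for b in blobs(t,.016,8,False)])
E
```

```text
[ 0.44210543 -0.20038443  0.18454938] 12.7333
[([410.4, 74.4], 228, [0.5551, -0.3707]), ([402.2, 209.2], 182, [0.4024, -0.3735]), ([472.0, 247.7], 84, [0.3412, -0.505]), ([340.2, 293.3], 203, [0.2915, -0.3087])]
[[0.5444, -0.3576], [0.5406, 0.0911], [0.4651, -0.4607], [0.4676, 0.5994], [0.438, 0.3286], [0.441, 0.0794], [0.3988, -0.3596], [0.3406, -0.4849], [0.2969, -0.3379], [0.2469, -0.4436]]
[[0.5555, -0.3704], [0.5516, 0.0991], [0.4726, -0.4783], [0.4752, 0.631], [0.4442, 0.3476], [0.4474, 0.0868], [0.4032, -0.3725], [0.3423, -0.5037], [0.2965, -0.3498], [0.2442, -0.4604]]
```

Request:
drive_tool(xyz=[[-0.0079,0.0347,0],[-0.0079,0.0347,0],[-0.0079,0.0347,0],[-0.0079,0.0347,0],[-0.008,0.0345,0.02],[0,0,0.035],[0,0,0.04],[0,0,0.04],[0,0,0.02],[0,0,0.01]], turn=[[0,0,0],[0,0,0],[0,0,0],[0,0,0],[0,0,0],[0,0,0],[0,0,0],[0,0,0],[0,0,0],[0,0,0]], claw=[0.085,0.085,0.085,0.085,0.085,0.085,0.085,0.085,0.085,0.085])

```text
time_s: 13.62
eef_pos: [0.4025, -0.3704, 0.0166]
eef_rot: [-179.8, 0.2, 0.2]
force: [-0.6, 0.3, 0.6]
grip_width: 0.995
gripper_force: 0.0
```

Request:
drive_tool(xyz=[[0,0,0.005],[0,0,0.003],[0,0,0],[0,0,0],[0,0,0],[0,0,0],[0,0,0]], turn=[[0,0,0],[0,0,0],[0,0,0],[0,0,0],[0,0,0],[0,0,0],[0,0,0]], claw=[0.085,0.085,0.056,0.056,0.056,0.056,0.056])

```text
time_s: 14.2
eef_pos: [0.4037, -0.374, 0.0134]
eef_rot: [179.9, -0.1, 0.0]
force: [-0.2, 1.3, 5.6]
grip_width: 0.678
gripper_force: 52.4
```

Request:
drive_tool(xyz=[[0,0,-0.01],[0,0,-0.03],[0,0,-0.04],[0,0,-0.04],[0.006,-0.025,-0.03],[0.006,-0.038,0],[0.006,-0.038,0],[0.006,-0.038,0],[0.006,-0.038,0],[0.006,-0.038,0]], turn=[[0,0,0],[0,0,0],[0,0,0],[0,0,0],[0,0,0],[0,0,0],[0,0,0],[0,0,0],[0,0,0],[0,0,0]], claw=[0.055,0.055,0.055,0.055,0.055,0.055,0.055,0.055,0.055,0.055])

```text
time_s: 15.03
eef_pos: [0.4388, -0.1571, 0.1631]
eef_rot: [179.9, -0.1, -0.0]
force: [1.7, 0.0, -0.2]
grip_width: 0.68
gripper_force: 53.9
```

Request:
drive_tool(xyz=[[0.006,-0.038,0],[0.006,-0.038,0],[0.006,-0.038,0],[0,-0.0245,0.01],[0,0,0.03],[0,0,0.025],[0,0,0.008],[0,0,0.002],[0,0,0],[0,0,0]], turn=[[0,0,0],[0,0,0],[0,0,0],[0,0,0],[0,0,0],[0,0,0],[0,0,0],[0,0,0],[0,0,0],[0,0,0]], claw=[0.055,0.055,0.055,0.055,0.055,0.055,0.055,0.055,0.055,0.055])

```text
time_s: 15.87
eef_pos: [0.4576, -0.0205, 0.0878]
eef_rot: [180.0, -0.1, -0.1]
force: [0.2, -0.4, -0.0]
grip_width: 0.68
gripper_force: 53.9
```

Request:
drive_tool(xyz=[[0,0,0.001],[0,0,0.0005],[0,0,0],[0,0,0]], turn=[[0,0,0],[0,0,0],[0,0,0],[0,0,0]], claw=[0.055,0.055,0.055,0.055])

```text
time_s: 16.2
eef_pos: [0.457, -0.0202, 0.0854]
eef_rot: [180.0, -0.0, -0.0]
force: [0.1, -0.4, -0.6]
grip_width: 0.679
gripper_force: 53.9
```

Request:
drive_tool(xyz=[[0,0,0.0005],[0,0,0],[0,0,0],[0,0,0],[0,0,0],[0,0,0],[0,0,0],[0,0,-0.005],[0,0,-0.015],[0,0,-0.03]], turn=[[0,0,0],[0,0,0],[0,0,0],[0,0,0],[0,0,0],[0,0,0],[0,0,0],[0,0,0],[0,0,0],[0,0,0]], claw=[0.055,0.055,0.061,0.064,0.068,0.074,0.074,0.074,0.074,0.074])

```text
time_s: 17.03
eef_pos: [0.455, -0.02, 0.1331]
eef_rot: [-180.0, 0.3, 0.0]
force: [-0.0, 0.5, -1.0]
grip_width: 0.862
gripper_force: 0.0
```

Request:
drive_tool(xyz=[[0,0.02,-0.03],[0.01,0.03,-0.02],[0.014,0.035,0],[0.014,0.035,0],[0.014,0.035,0],[0.014,0.035,0],[0.014,0.03,0],[0,0,0],[0,0,0]], turn=[[0,0,0],[0,0,0],[0,0,0],[0,0,0],[0,0,0],[0,0,0],[0,0,0],[0,0,0],[0,0,0]], claw=[0.074,0.08,0.085,0.085,0.085,0.085,0.085,0.085,0.085])

```text
time_s: 17.78
eef_pos: [0.5366, -0.242, 0.1841]
eef_rot: [-180.0, 0.0, -0.2]
force: [-0.2, 0.8, -0.9]
grip_width: 0.996
gripper_force: 0.0
```

```bash
python3 - <<'E'
from h import *
c=save('wrist','w5');o=bot.get_obs();print(o['eef_pos'],o['time_s'])
print(blobs(c,.016,30)); t=save('top','t5'); print([b[2] for b in blobs(t,.088,8,False)]); print([b[2] for b in blobs(t,.016,8,False)])
E
```

```text
[ 0.53643302 -0.23999917  0.1841822 ] 17.8333
[([374.8, 159.0], 236, [0.5553, -0.3707]), ([48.7, 268.6], 173, [0.4068, 0.0498]), ([394.6, 355.3], 538, [0.2484, -0.4625])]
[[0.5435, -0.361], [0.5413, 0.0911], [0.4651, -0.4604], [0.467, 0.5998], [0.4557, -0.0208], [0.439, 0.3289], [0.4409, 0.0791], [0.3406, -0.4849], [0.2969, -0.3387], [0.2476, -0.4436]]
[[0.5546, -0.374], [0.5523, 0.0991], [0.4726, -0.478], [0.4746, 0.6314], [0.4628, -0.018], [0.4453, 0.3479], [0.4473, 0.0865], [0.3423, -0.5037], [0.2966, -0.3507], [0.245, -0.4605]]
```

Request:
drive_tool(xyz=[[0.0047,0.0328,0],[0.0047,0.0328,0],[0.0047,0.0328,0],[0.0045,0.0326,0.02],[0,0,0.035],[0,0,0.04],[0,0,0.04],[0,0,0.02],[0,0,0.01],[0,0,0.005]], turn=[[0,0,0],[0,0,0],[0,0,0],[0,0,0],[0,0,0],[0,0,0],[0,0,0],[0,0,0],[0,0,0],[0,0,0]], claw=[0.085,0.085,0.085,0.085,0.085,0.085,0.085,0.085,0.085,0.085])

```text
time_s: 18.72
eef_pos: [0.5552, -0.369, 0.0133]
eef_rot: [-179.9, 0.1, 0.1]
force: [0.9, -0.6, -0.6]
grip_width: 0.994
gripper_force: 0.0
```

Request:
drive_tool(xyz=[[0,0,0.003],[0,0,0],[0,0,0],[0,0,0],[0,0,0],[0,0,0],[0,0,0]], turn=[[0,0,0],[0,0,0],[0,0,0],[0,0,0],[0,0,0],[0,0,0],[0,0,0]], claw=[0.085,0.085,0.056,0.056,0.056,0.056,0.056])

```text
time_s: 19.3
eef_pos: [0.5563, -0.3715, 0.0136]
eef_rot: [179.9, -0.1, -0.0]
force: [-0.5, 0.3, 7.1]
grip_width: 0.679
gripper_force: 52.4
```

Request:
drive_tool(xyz=[[0,0,-0.01],[0,0,-0.03],[0,0,-0.04],[0,0,-0.04],[0,-0.025,-0.03],[0,-0.038,0],[0,-0.038,0],[0,-0.038,0],[0,-0.038,0],[0,-0.038,0]], turn=[[0,0,0],[0,0,0],[0,0,0],[0,0,0],[0,0,0],[0,0,0],[0,0,0],[0,0,0],[0,0,0],[0,0,0]], claw=[0.055,0.055,0.055,0.055,0.055,0.055,0.055,0.055,0.055,0.055])

```text
time_s: 20.13
eef_pos: [0.5551, -0.1545, 0.1628]
eef_rot: [180.0, -0.1, -0.0]
force: [1.1, -0.1, -1.3]
grip_width: 0.678
gripper_force: 53.9
```

Request:
drive_tool(xyz=[[0,-0.038,0],[0,-0.038,0],[0,-0.038,0],[0.0006,-0.036,0.01],[0,0,0.03],[0,0,0.025],[0,0,0.008],[0,0,0.002],[0,0,0],[0,0,0]], turn=[[0,0,0],[0,0,0],[0,0,0],[0,0,0],[0,0,0],[0,0,0],[0,0,0],[0,0,0],[0,0,0],[0,0,0]], claw=[0.055,0.055,0.055,0.055,0.055,0.055,0.055,0.055,0.055,0.055])

```text
time_s: 20.97
eef_pos: [0.5569, -0.0067, 0.0879]
eef_rot: [180.0, -0.1, -0.1]
force: [0.3, -0.8, -0.4]
grip_width: 0.68
gripper_force: 54.1
```

Request:
drive_tool(xyz=[[0,0,0.001],[0,0,0.0005],[0,0,0],[0,0,0]], turn=[[0,0,0],[0,0,0],[0,0,0],[0,0,0]], claw=[0.055,0.055,0.055,0.055])

```text
time_s: 21.3
eef_pos: [0.5563, -0.0063, 0.0855]
eef_rot: [180.0, -0.1, -0.0]
force: [-0.0, -0.5, 0.7]
grip_width: 0.68
gripper_force: 54.1
```

Request:
drive_tool(xyz=[[0,0,0.0005],[0,0,0],[0,0,0],[0,0,0],[0,0,0],[0,0,0],[0,0,0],[0,0,-0.005],[0,0,-0.015],[0,0,-0.03]], turn=[[0,0,0],[0,0,0],[0,0,0],[0,0,0],[0,0,0],[0,0,0],[0,0,0],[0,0,0],[0,0,0],[0,0,0]], claw=[0.055,0.055,0.061,0.064,0.068,0.074,0.074,0.074,0.074,0.074])

```text
time_s: 22.13
eef_pos: [0.554, -0.0061, 0.1326]
eef_rot: [-180.0, 0.3, 0.0]
force: [0.4, -0.3, -0.1]
grip_width: 0.87
gripper_force: 0.0
```

Request:
drive_tool(xyz=[[0,0,-0.035],[0,0,-0.035],[0,-0.01,-0.03],[-0.013,-0.033,0],[-0.013,-0.033,0],[-0.013,-0.033,0],[-0.013,-0.033,0],[-0.013,-0.033,0],[-0.013,-0.033,0],[-0.013,-0.033,0]], turn=[[0,0,0],[0,0,0],[0,0,0],[0,0,0],[0,0,0],[0,0,0],[0,0,0],[0,0,0],[0,0,0],[0,0,0]], claw=[0.074,0.06,0.05,0.05,0.05,0.05,0.05,0.05,0.05,0.05])

```text
time_s: 22.97
eef_pos: [0.4641, 0.2363, 0.235]
eef_rot: [-180.0, -0.0, -0.0]
force: [0.8, -0.1, -0.1]
grip_width: 0.585
gripper_force: 0.0
```

Request:
drive_tool(xyz=[[-0.013,-0.033,0],[-0.012,-0.033,0],[-0.01,0,0],[-0.01,0,0],[0,0,0],[0,0,0]], turn=[[0,0,0],[0,0,0],[0,0,-4],[0,0,-4],[0,0,0],[0,0,0]], claw=[0.05,0.05,0.05,0.05,0.05,0.05])

```text
time_s: 23.47
eef_pos: [0.42, 0.3001, 0.2349]
eef_rot: [180.0, -0.0, 7.9]
force: [1.0, 0.5, 0.1]
grip_width: 0.585
gripper_force: 0.0
```

```bash
python3 - <<'E'
from h import *
c=save('wrist','w6');o=bot.get_obs();print(o['eef_pos'],o['eef_rot'],o['time_s'])
t=save('top','t6'); print([(b[1],b[2]) for b in blobs(t,.088,8,False)])
i=cv2.imread('pics/w6.png')
cv2.imwrite('pics/w6b.png',cv2.resize(i,(800,600),interpolation=3))
E
```

```text
[0.42069516 0.29984244 0.23484715] [-1.79998812e+02 -4.61194640e-02  7.82021670e+00] 23.5167
[(33, [0.5557, -0.0068]), (35, [0.5411, 0.0909]), (686, [0.4653, -0.4605]), (32, [0.4674, 0.5995]), (34, [0.4557, -0.0213]), (9, [0.4647, 0.3315]), (35, [0.4413, 0.0795]), (31, [0.4173, 0.3261]), (21, [0.3406, -0.4849]), (197, [0.297, -0.3378]), (256, [0.2475, -0.4435])]
```

View pics/w6b.png

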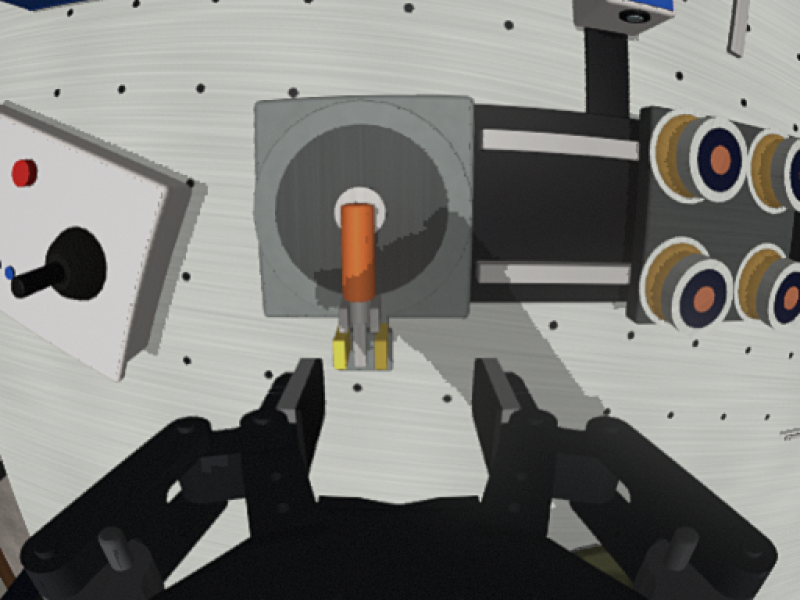

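All four rotors sit on heads. The nut is at (360,209); the orange sleeve runs from (358,206) to (357,300).

```bash
python3 - <<'E'
from h import *
c=load('w6');S=1.5625
nut=wworld(c,360/S,209/S,.071);tip=wworld(c,358/S,207/S,.095);base=wworld(c,357/S,299/S,.095)
print(nut,tip,base,np.linalg.norm(tip-base)); 
w=[wworld(c,u/S,v/S,.065)[:2] for u,v in((360,124),(275,209),(448,209),(357,293))]; print(np.round(w,4), 'circle c', np.mean([w[1],w[2]],axis=0))
a=np.radians(8); x=np.array([np.cos(a),np.sin(a)])
h=nut[:2]; print('hub',h,'grip',h-.015*x,'hinge',h-.065*x,'dir',np.degrees(np.arctan2(*(tip-base)[1::-1])))
E
```

```text
[0.45999851 0.32962655 0.071     ] [0.46341803 0.32928512 0.095     ] [0.40836587 0.3233002  0.095     ] 0.055376517747716195
[[0.5138 0.3372]
 [0.4529 0.3859]
 [0.4673 0.274 ]
 [0.4035 0.3253]] circle c [0.46007622 0.3299635 ]
hub [0.45999851 0.32962655] grip [0.44514449 0.32753895] hinge [0.39563109 0.3205803 ] dir 6.204466888671591
```

Request:
drive_tool(xyz=[[0.014,-0.012,0.01],[0.014,-0.012,0.03],[0,0,0.035],[0,0,0.03],[0,0,0.02],[0,0,0.012],[0,0,0.006],[0,0,0],[0,0,0],[0,0,0]], turn=[[0,0,0],[0,0,0],[0,0,0],[0,0,0],[0,0,0],[0,0,0],[0,0,0],[0,0,0],[0,0,0],[0,0,0]], claw=[0.05,0.05,0.05,0.05,0.05,0.05,0.05,0.05,0.03,0.017], squeeze=30)

```text
time_s: 24.4
eef_pos: [0.4453, 0.3282, 0.0925]
eef_rot: [-180.0, -0.1, 7.9]
force: [-0.1, 0.5, 0.1]
grip_width: 0.311
gripper_force: 0.0
```

Request:
drive_tool(xyz=[[0,0,0],[0,0,0],[0,0,0],[0,0,0],[0,0,0]], turn=[[0,0,0],[0,0,0],[0,0,0],[0,0,0],[0,0,0]], claw=[0.015,0.015,0.015,0.015,0.015])

```text
time_s: 24.82
eef_pos: [0.4452, 0.3281, 0.0922]
eef_rot: [-180.0, -0.1, 8.0]
force: [2.3, -1.1, 6.7]
grip_width: 0.219
gripper_force: 31.2
```

Request:
drive_tool(xyz=[[-0.0008,0,-0.0087],[-0.0023,0,-0.0084],[-0.0037,0,-0.0079],[-0.005,0,-0.0071],[-0.0062,0,-0.0062],[0,0,0]], turn=[[0,0,0],[0,0,0],[0,0,0],[0,0,0],[0,0,0],[0,0,0]], claw=[0.015,0.015,0.015,0.015,0.015,0.015])

```text
time_s: 25.32
eef_pos: [0.4249, 0.3252, 0.1309]
eef_rot: [180.0, 0.0, 8.1]
force: [-1.5, 0.4, -4.2]
grip_width: 0.221
gripper_force: 29.9
```

Request:
drive_tool(xyz=[[-0.0071,0,-0.005],[-0.0079,0,-0.0037],[-0.0084,0,-0.0023],[-0.0087,0,-0.0008],[-0.002,0,0],[0,0,0]], turn=[[0,0,0],[0,0,0],[0,0,0],[0,0,0],[0,0,0],[0,0,0]], claw=[0.015,0.015,0.015,0.015,0.015,0.015])

```text
time_s: 25.82
eef_pos: [0.3931, 0.3209, 0.1428]
eef_rot: [-180.0, -0.1, 8.0]
force: [1.7, -0.3, 4.1]
grip_width: 0.208
gripper_force: 30.2
```

```bash
python3 - <<'E'
from h import *
t=save('top','t7'); s=save('scene','s7');print([(b[1],b[2]) for b in blobs(t,.088,8,False)][:8])
a=cv2.resize(cv2.imread('pics/s7.png')[100:230,240:420],None,fx=4,fy=4,interpolation=3)
cv2.imwrite('pics/s7b.png',a)
E
```

```text
[(35, [0.5555, -0.0068]), (33, [0.5411, 0.0913]), (688, [0.4652, -0.4606]), (34, [0.4674, 0.5995]), (34, [0.4562, -0.0209]), (36, [0.441, 0.0794]), (21, [0.3406, -0.4849]), (196, [0.297, -0.3378])]
```

View pics/s7b.png

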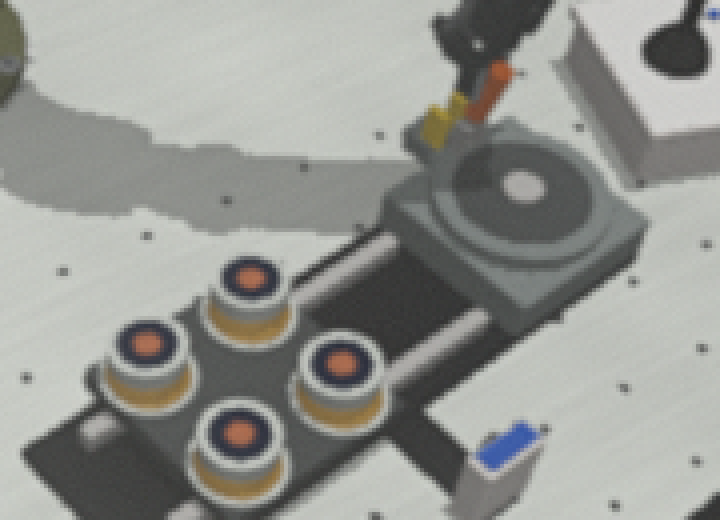

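```bash
python3 - <<'E'
from h import *
c=load('s7');P=cloud(c);g=cv2.cvtColor(c['frame'],cv2.COLOR_RGB2HSV)
m=(g[...,0]<14)&(g[...,1]>150)&(g[...,2]>90)&(np.hypot(P[...,0]-.42,P[...,1]-.32)<.08)
Q=P[m];v,u=np.nonzero(m);o=np.argsort(v)
for k in o[::3]: print(u[k],v[k],P[v[k],u[k]].round(3))
for p in ([.3956,.3206,.092],[.3956,.3206,.142],[.3956,.3206,.164],[.4013,.3213,.160]):
    q=c['camera_from_world']@np.append(p,1);f=192/np.tan(np.radians(float(c['vertical_fov']))/2);print(p,float(c['cx'])+f*q[0]/q[2],float(c['cy'])+f*q[1]/q[2])
E
```

```text
364 116 [0.406 0.319 0.166]
364 117 [0.408 0.319 0.163]
363 118 [0.409 0.315 0.162]
366 118 [0.415 0.321 0.164]
366 119 [0.419 0.317 0.165]
[0.3956, 0.3206, 0.092] 357.25107509703787 131.25253769365787
[0.3956, 0.3206, 0.142] 360.53563425603767 119.57761074499186
[0.3956, 0.3206, 0.164] 362.04605365572553 114.2088427309083
[0.4013, 0.3213, 0.16] 363.11761769710944 116.21884334325493
```

Request:
drive_tool(xyz=[[-0.003,0,0],[-0.002,0,0],[0,0,0],[0,0,0]], turn=[[0,0,0],[0,0,0],[0,0,0],[0,0,0]], claw=[0.015,0.015,0.015,0.015])

```text
time_s: 26.25
eef_pos: [0.3889, 0.3205, 0.1425]
eef_rot: [-179.9, -0.1, 8.0]
force: [3.0, -0.1, 6.6]
grip_width: 0.198
gripper_force: 28.8
```

```bash
python3 - <<'E'
from h import *
print(bot.get_obs()['force'])
c=save('wrist','w8'); s=save('scene','s8')
i=cv2.resize(cv2.imread('pics/w8.png'),(800,600),interpolation=3)[100:600,150:650]
j=cv2.resize(cv2.imread('pics/s8.png')[100:145,340:385],None,fx=6,fy=6,interpolation=3)
o=np.zeros((500,780,3),np.uint8);o[:,:500]=i;o[:270,505:775]=j;cv2.imwrite('pics/w8b.png',o)
E
```

```text
[ 3.03268299 -0.05302232  6.55151745]
```

View pics/w8b.png

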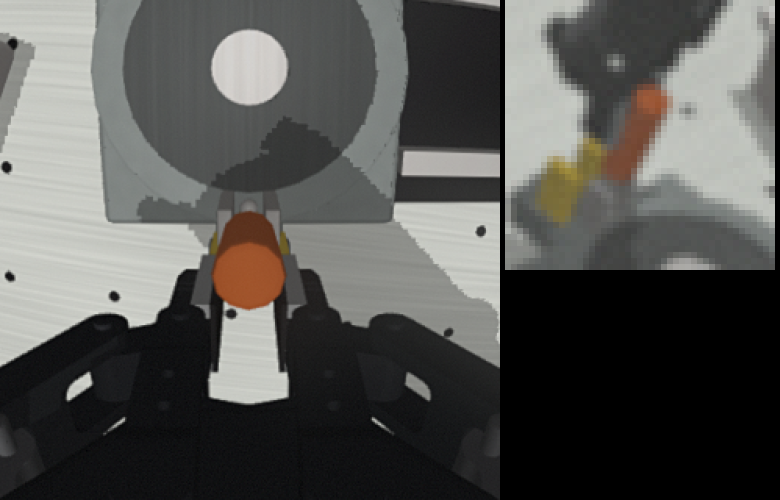

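The handle's end cap shows at (398,375) in the full picture. I'll compute how far it leans.

```bash
python3 - <<'E'
from h import *
c=load('w8');S=1.5625
for v in (372,376): print(wworld(c,398/S,v/S,.164),wworld(c,398/S,v/S,.160))
print('nut',wworld(c,(249+150)/S,(67+100)/S,.071), 'rimc',)
E
```

```text
[0.40813394 0.32300998 0.164     ] [0.40627178 0.32275194 0.16      ]
[0.40701419 0.32285315 0.164     ] [0.40511023 0.32258926 0.16      ]
nut [0.45842507 0.32968523 0.071     ] rimc
```

Request:
drive_tool(xyz=[[0,0,0],[0,0,0],[0,0,0],[0,0,0],[0,0,0],[0,0,0]], turn=[[0,0,0],[0,0,0],[0,0,0],[0,0,0],[0,0,0],[0,0,0]], claw=[0.03,0.05,0.06,0.06,0.06,0.06])

```text
time_s: 26.85
eef_pos: [0.3876, 0.3198, 0.1414]
eef_rot: [180.0, 0.0, 8.0]
force: [-0.2, 1.0, 1.0]
grip_width: 0.702
gripper_force: 0.0
```

```bash
python3 - <<'E'
from h import *
o=bot.get_obs();print(o['q'],o['eef_pos'],o['force'])
c=save('wrist','w9');g=cv2.cvtColor(c['frame'],cv2.COLOR_RGB2HSV)
m=((g[...,0]<16)&(g[...,1]>150)&(g[...,2]>130)).astype(np.uint8);m[:, :200]=0;m[:,320:]=0
n,l,s,ce=cv2.connectedComponentsWithStats(m);print([(s[k].tolist(),ce[k].round(1).tolist()) for k in range(1,n) if s[k,4]>40])
cv2.imwrite('pics/w9b.png',cv2.resize(cv2.imread('pics/w9.png')[130:290,180:340],None,fx=3,fy=3,interpolation=3))
E
```

```text
[ -29.10513088   25.67461865  -18.8712938   112.31091432   11.653324
   43.86388243 -136.68563495] [0.3876356  0.31983276 0.14140261] [-0.20323842  0.98821765  0.95100171]
[([232, 233, 45, 40, 1366], [253.7, 252.2])]
```

View pics/w9b.png

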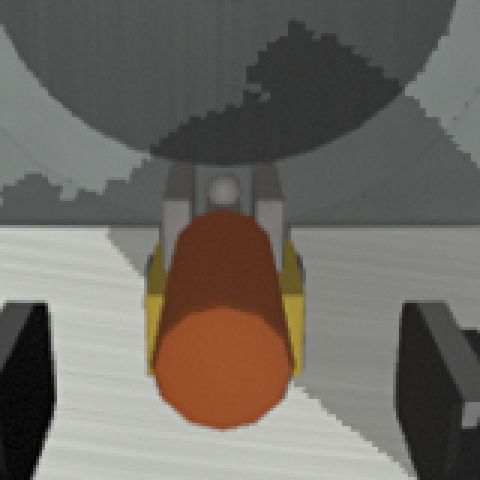

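```bash
python3 - <<'E'
from h import *
c=load('w9')
print(wworld(c,254,252.7,.164)); t=save('top','t9'); print([(b[1],b[2]) for b in blobs(t,.088,8,False)][:9]); 
P=cloud(t); 
E
```

```text
[0.40089732 0.32189624 0.164     ]
[(35, [0.5555, -0.0068]), (34, [0.5409, 0.0917]), (685, [0.4653, -0.4606]), (32, [0.4677, 0.6]), (37, [0.4557, -0.0211]), (37, [0.4411, 0.0791]), (21, [0.3406, -0.4849]), (193, [0.2969, -0.3379]), (258, [0.2478, -0.4432])]
```

The end cap at (254,253) puts the tip within about 6 mm of the hinge in plan, so the handle stood up by itself and is latched. Next I'll re-centre the grip on it and print the crank rows.

Request:
drive_tool(xyz=[[0.004,0,-0.002],[0.004,-0.0003,-0.002],[0,0,0],[0,0,0],[0,0,0],[0,0,0],[0,0,0],[0,0,0]], turn=[[0,0,0],[0,0,0],[0,0,0],[0,0,0],[0,0,0],[0,0,0],[0,0,0],[0,0,0]], claw=[0.06,0.06,0.04,0.02,0.015,0.015,0.015,0.015], squeeze=25)

```text
time_s: 27.62
eef_pos: [0.3957, 0.3214, 0.1457]
eef_rot: [-180.0, -0.0, 8.0]
force: [0.3, -0.1, 1.2]
grip_width: 0.225
gripper_force: 24.6
```

```bash
python3 - <<'E'
from h import *
import json
o=bot.get_obs();print(o['eef_pos'],o['eef_rot'],o['force'],o['grip_width'],o['time_s'])
f=np.radians(183+6*np.arange(60));L=2*.065*np.sin(np.radians(3))
d=np.stack([-L*np.sin(f),-L*np.cos(f),0*f],1).round(4)
for k in range(6): print(json.dumps(d[10*k:10*k+10].tolist()))
E
```

```text
[0.39571073 0.32137623 0.1456508 ] [-1.79997132e+02 -4.45763940e-03  8.00539301e+00] [ 0.34251407 -0.06358302  1.21235296] 0.22527928939921638 27.6167
[[0.0004, 0.0068, 0.0], [0.0011, 0.0067, 0.0], [0.0018, 0.0066, 0.0], [0.0024, 0.0064, 0.0], [0.0031, 0.0061, 0.0], [0.0037, 0.0057, 0.0], [0.0043, 0.0053, 0.0], [0.0048, 0.0048, 0.0], [0.0053, 0.0043, 0.0], [0.0057, 0.0037, 0.0]]
[[0.0061, 0.0031, 0.0], [0.0064, 0.0024, 0.0], [0.0066, 0.0018, 0.0], [0.0067, 0.0011, 0.0], [0.0068, 0.0004, 0.0], [0.0068, -0.0004, 0.0], [0.0067, -0.0011, 0.0], [0.0066, -0.0018, 0.0], [0.0064, -0.0024, 0.0], [0.0061, -0.0031, 0.0]]
[[0.0057, -0.0037, 0.0], [0.0053, -0.0043, 0.0], [0.0048, -0.0048, 0.0], [0.0043, -0.0053, 0.0], [0.0037, -0.0057, 0.0], [0.0031, -0.0061, 0.0], [0.0024, -0.0064, 0.0], [0.0018, -0.0066, 0.0], [0.0011, -0.0067, 0.0], [0.0004, -0.0068, 0.0]]
[[-0.0004, -0.0068, 0.0], [-0.0011, -0.0067, 0.0], [-0.0018, -0.0066, 0.0], [-0.0024, -0.0064, 0.0], [-0.0031, -0.0061, 0.0], [-0.0037, -0.0057, 0.0], [-0.0043, -0.0053, 0.0], [-0.0048, -0.0048, 0.0], [-0.0053, -0.0043, 0.0], [-0.0057, -0.0037, 0.0]]
[[-0.0061, -0.0031, 0.0], [-0.0064, -0.0024, 0.0], [-0.0066, -0.0018, 0.0], [-0.0067, -0.0011, 0.0], [-0.0068, -0.0004, 0.0], [-0.0068, 0.0004, 0.0], [-0.0067, 0.0011, 0.0], [-0.0066, 0.0018, 0.0], [-0.0064, 0.0024, 0.0], [-0.0061, 0.0031, 0.0]]
[[-0.0057, 0.0037, 0.0], [-0.0053, 0.0043, 0.0], [-0.0048, 0.0048, 0.0], [-0.0043, 0.0053, 0.0], [-0.0037, 0.0057, 0.0], [-0.0031, 0.0061, 0.0], [-0.0024, 0.0064, 0.0], [-0.0018, 0.0066, 0.0], [-0.0011, 0.0067, 0.0], [-0.0004, 0.0068, 0.0]]
```

Request:
drive_tool(xyz=[[0.0004,0.0068,0.0],[0.0011,0.0067,0.0],[0.0018,0.0066,0.0],[0.0024,0.0064,0.0],[0.0031,0.0061,0.0],[0.0037,0.0057,0.0],[0.0043,0.0053,0.0],[0.0048,0.0048,0.0],[0.0053,0.0043,0.0],[0.0057,0.0037,0.0]], turn=[[0,0,0],[0,0,0],[0,0,0],[0,0,0],[0,0,0],[0,0,0],[0,0,0],[0,0,0],[0,0,0],[0,0,0]], claw=[0.015,0.015,0.015,0.015,0.015,0.015,0.015,0.015,0.015,0.015])

```text
time_s: 28.45
eef_pos: [0.4365, 0.2689, 0.1456]
eef_rot: [180.0, 0.0, 8.0]
force: [-2.9, -1.6, 4.4]
grip_width: 0.224
gripper_force: 26.6
```

```bash
python3 - <<'E'
from h import *
t=save('top','t10'); print([(b[1],b[2]) for b in blobs(t,.088,8,False)]); print(bot.get_obs()['eef_rot'])
E
```

```text
[(33, [0.5531, 0.0107]), (33, [0.5383, 0.1089]), (687, [0.4652, -0.4605]), (33, [0.4673, 0.5997]), (35, [0.4533, -0.0032]), (37, [0.4383, 0.0975]), (21, [0.3406, -0.4849]), (196, [0.2968, -0.3376]), (261, [0.2475, -0.4434])]
[ 1.79925081e+02 -4.58642000e-02  7.87190998e+00]
```

Request:
drive_tool(xyz=[[0.0061,0.0031,0.0],[0.0064,0.0024,0.0],[0.0066,0.0018,0.0],[0.0067,0.0011,0.0],[0.0068,0.0004,0.0],[0.0068,-0.0004,0.0],[0.0067,-0.0011,0.0],[0.0066,-0.0018,0.0],[0.0064,-0.0024,0.0],[0.0061,-0.0031,0.0]], turn=[[0,0,0],[0,0,0],[0,0,0],[0,0,0],[0,0,0],[0,0,0],[0,0,0],[0,0,0],[0,0,0],[0,0,0]], claw=[0.015,0.015,0.015,0.015,0.015,0.015,0.015,0.015,0.015,0.015])

```text
time_s: 29.33
eef_pos: [0.5, 0.281, 0.1456]
eef_rot: [-179.9, 0.1, 8.1]
force: [-6.2, 3.6, 3.3]
grip_width: 0.224
gripper_force: 25.3
```

Request:
drive_tool(xyz=[[0.0057,-0.0037,0.0],[0.0053,-0.0043,0.0],[0.0048,-0.0048,0.0],[0.0043,-0.0053,0.0],[0.0037,-0.0057,0.0],[0.0031,-0.0061,0.0],[0.0024,-0.0064,0.0],[0.0018,-0.0066,0.0],[0.0011,-0.0067,0.0],[0.0004,-0.0068,0.0]], turn=[[0,0,0],[0,0,0],[0,0,0],[0,0,0],[0,0,0],[0,0,0],[0,0,0],[0,0,0],[0,0,0],[0,0,0]], claw=[0.015,0.015,0.015,0.015,0.015,0.015,0.015,0.015,0.015,0.015])

```text
time_s: 30.17
eef_pos: [0.5218, 0.3397, 0.1454]
eef_rot: [179.9, 0.3, 8.1]
force: [-13.1, -5.0, 10.0]
grip_width: 0.226
gripper_force: 26.1
```

```bash
python3 - <<'E'
from h import *
t=save('top','t11'); print([(b[1],b[2]) for b in blobs(t,.088,8,False)]); w=save('wrist','w11')
E
```

```text
[(36, [0.5488, 0.0433]), (37, [0.534, 0.1418]), (685, [0.4652, -0.4608]), (33, [0.467, 0.5992]), (35, [0.4487, 0.029]), (34, [0.4339, 0.1298]), (21, [0.3406, -0.4849]), (198, [0.2969, -0.3387]), (260, [0.2476, -0.4437])]
```

Request:
drive_tool(xyz=[[-0.003,0,0],[-0.0004,-0.0068,0.0],[-0.0011,-0.0067,0.0],[-0.0018,-0.0066,0.0],[-0.0024,-0.0064,0.0],[-0.0031,-0.0061,0.0],[-0.0037,-0.0057,0.0],[-0.0043,-0.0053,0.0],[-0.0048,-0.0048,0.0],[-0.0053,-0.0043,0.0]], turn=[[0,0,0],[0,0,0],[0,0,0],[0,0,0],[0,0,0],[0,0,0],[0,0,0],[0,0,0],[0,0,0],[0,0,0]], claw=[0.015,0.015,0.015,0.015,0.015,0.015,0.015,0.015,0.015,0.015])

```text
time_s: 31.1
eef_pos: [0.4891, 0.3861, 0.1456]
eef_rot: [179.8, -0.0, 7.9]
force: [-0.2, -4.9, 4.1]
grip_width: 0.228
gripper_force: 25.7
```

Request:
drive_tool(xyz=[[-0.0057,-0.0037,0.0],[-0.0061,-0.0031,0.0],[-0.0064,-0.0024,0.0],[-0.0066,-0.0018,0.0],[-0.0067,-0.0011,0.0],[-0.0068,-0.0004,0.0],[-0.0068,0.0004,0.0],[-0.0067,0.0011,0.0]], turn=[[0,0,0],[0,0,0],[0,0,0],[0,0,0],[0,0,0],[0,0,0],[0,0,0],[0,0,0]], claw=[0.015,0.015,0.015,0.015,0.015,0.015,0.015,0.015])

```text
time_s: 31.77
eef_pos: [0.4348, 0.3914, 0.1456]
eef_rot: [-180.0, -0.0, 8.0]
force: [3.0, -2.9, 0.1]
grip_width: 0.227
gripper_force: 25.3
```

```bash
python3 - <<'E'
from h import *
t=save('top','t12'); print([(b[1],b[2]) for b in blobs(t,.088,8,False)]); w=save('wrist','w12');print(bot.get_obs()['force'])
E
```

```text
[(34, [0.5446, 0.0709]), (34, [0.5298, 0.169]), (683, [0.4653, -0.4607]), (37, [0.445, 0.0567]), (37, [0.43, 0.1574]), (21, [0.3406, -0.4849]), (199, [0.297, -0.3386]), (258, [0.2474, -0.4437])]
[ 0.14096115 -3.80837826  2.22520896]
```

Request:
drive_tool(xyz=[[-0.0066,0.0018,0.0],[-0.0064,0.0024,0.0],[-0.0061,0.0031,0.0],[-0.0054,0.0037,0.0],[-0.005,0.0043,0.0],[-0.0045,0.0048,0.0],[-0.004,0.0053,0.0],[-0.0034,0.0057,0.0],[-0.0028,0.0061,0.0],[-0.0021,0.0064,0.0]], turn=[[0,0,0],[0,0,0],[0,0,0],[0,0,0],[0,0,0],[0,0,0],[0,0,0],[0,0,0],[0,0,0],[0,0,0]], claw=[0.015,0.015,0.015,0.015,0.015,0.015,0.015,0.015,0.015,0.015])

```text
time_s: 32.7
eef_pos: [0.3933, 0.3416, 0.1455]
eef_rot: [-180.0, 0.1, 8.1]
force: [-5.1, 2.7, 0.6]
grip_width: 0.226
gripper_force: 25.4
```

Request:
drive_tool(xyz=[[-0.0018,0.0066,0.0],[-0.0011,0.0067,0.0],[-0.0004,0.0068,0.0],[0,0.002,0],[0,0,0],[0,0,0]], turn=[[0,0,0],[0,0,0],[0,0,0],[0,0,0],[0,0,0],[0,0,0]], claw=[0.015,0.015,0.015,0.015,0.015,0.015])

```text
time_s: 33.2
eef_pos: [0.3939, 0.3184, 0.1455]
eef_rot: [179.9, 0.1, 8.0]
force: [-5.1, 0.6, 3.7]
grip_width: 0.225
gripper_force: 25.6
```

```bash
python3 - <<'E'
from h import *
t=save('top','t13'); print([(b[1],b[2]) for b in blobs(t,.088,8,False)]); w=save('wrist','w13');print(bot.get_obs()['force'])
E
```

```text
[(33, [0.5414, 0.093]), (34, [0.5266, 0.1914]), (687, [0.4652, -0.4607]), (32, [0.4671, 0.5999]), (36, [0.442, 0.0791]), (39, [0.4267, 0.1797]), (21, [0.3406, -0.4849]), (194, [0.2972, -0.3388]), (258, [0.2476, -0.4435])]
[-5.66901238 -0.10115494  4.04277789]
```

Request:
drive_tool(xyz=[[-0.0025,0,0],[0,0.003,0],[0,0,0],[0,0,0],[0,0,0]], turn=[[0,0,0],[0,0,0],[0,0,0],[0,0,0],[0,0,0]], claw=[0.015,0.015,0.015,0.015,0.015])

```text
time_s: 33.72
eef_pos: [0.3931, 0.3177, 0.1456]
eef_rot: [-179.8, -0.1, 8.1]
force: [-1.3, 6.7, -2.7]
grip_width: 0.226
gripper_force: 25.2
```

```bash
python3 - <<'E'
from h import *
t=save('top','t14'); print([(b[1],b[2]) for b in blobs(t,.088,8,False)]); w=save('wrist','w14');print(bot.get_obs()['force'])
cv2.imwrite('pics/w14b.png',cv2.resize(cv2.imread('pics/w14.png'),(800,600),interpolation=3))
E
```

```text
[(34, [0.5414, 0.0933]), (34, [0.5266, 0.1914]), (683, [0.4652, -0.4607]), (31, [0.4669, 0.5995]), (35, [0.4422, 0.0789]), (38, [0.4265, 0.1794]), (21, [0.3406, -0.4849]), (193, [0.2972, -0.3383]), (256, [0.2473, -0.4437])]
[-2.50524904  6.80852862 -3.74175448]
```

View pics/w14b.png

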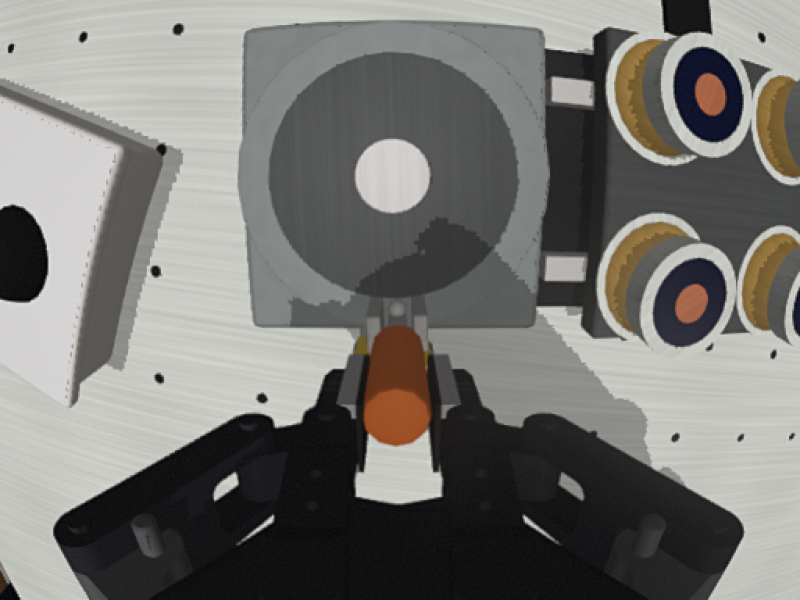

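Request:
drive_tool(xyz=[[0,-0.002,0],[0.0094,0,0.0008],[0.0091,0,0.0024],[0.0085,0,0.004],[0.0077,0,0.0054],[0,0,0]], turn=[[0,0,0],[0,0,0],[0,0,0],[0,0,0],[0,0,0],[0,0,0]], claw=[0.015,0.015,0.015,0.015,0.015,0.015], squeeze=35)

```text
time_s: 34.32
eef_pos: [0.4288, 0.3236, 0.133]
eef_rot: [-179.9, -0.1, 8.0]
force: [0.6, 3.0, 4.3]
grip_width: 0.22
gripper_force: 37.0
```

Request:
drive_tool(xyz=[[0.0067,0,0.0067],[0.0054,0,0.0077],[0.004,0,0.0085],[0.0024,0,0.0091],[0.0008,0,0.007],[0,0,0],[0,0,0]], turn=[[0,0,0],[0,0,0],[0,0,0],[0,0,0],[0,0,0],[0,0,0],[0,0,0]], claw=[0.015,0.015,0.015,0.015,0.015,0.015,0.015])

```text
time_s: 34.9
eef_pos: [0.4496, 0.3275, 0.0952]
eef_rot: [-179.8, -0.4, 8.0]
force: [5.5, 5.5, 3.2]
grip_width: 0.216
gripper_force: 34.7
```

```bash
python3 - <<'E'
from h import *
w=save('wrist','w15');print(bot.get_obs()['force'])
cv2.imwrite('pics/w15b.png',cv2.resize(cv2.imread('pics/w15.png'),(800,600),interpolation=3)[0:450,100:700])
E
```

```text
[7.07919521 6.19586978 2.66687534]
```

View pics/w15b.png

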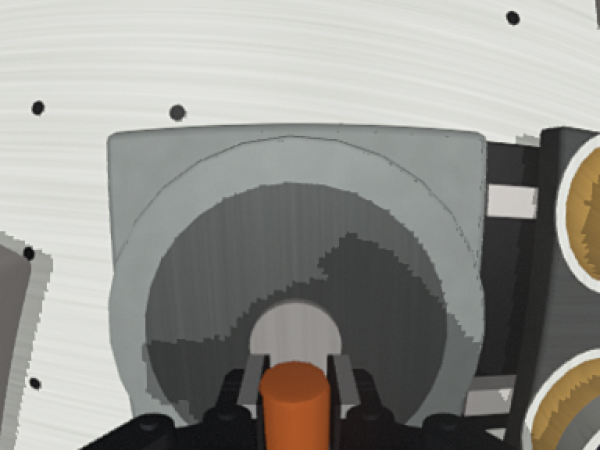

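The handle lies nearly flat (its tip at (295,380) in the crop, over the nut). I'll open, back off straight up and check.

Request:
drive_tool(xyz=[[0,0,0],[0,0,0],[0,0,0],[0,0,0],[0,0,-0.01],[0,0,-0.03],[0,0,-0.04],[-0.01,0,-0.04],[-0.015,0,-0.03],[0,0,0]], turn=[[0,0,0],[0,0,0],[0,0,0],[0,0,0],[0,0,0],[0,0,0],[0,0,0],[0,0,0],[0,0,0],[0,0,0]], claw=[0.03,0.045,0.05,0.05,0.05,0.05,0.05,0.05,0.05,0.05])

```text
time_s: 35.78
eef_pos: [0.4209, 0.324, 0.251]
eef_rot: [-179.7, -0.4, 8.1]
force: [0.6, 0.0, 0.7]
grip_width: 0.583
gripper_force: 0.0
```

```bash
python3 - <<'E'
from h import *
w=save('wrist','w16');t=save('top','t16'); print([(b[1],b[2]) for b in blobs(t,.088,8,False)])
cv2.imwrite('pics/w16b.png',cv2.resize(cv2.imread('pics/w16.png'),(800,600),interpolation=3))
s=save('scene','s16');P=cloud(s);g=cv2.cvtColor(s['frame'],cv2.COLOR_RGB2HSV)
m=(g[...,0]<14)&(g[...,1]>150)&(g[...,2]>90)&(np.hypot(P[...,0]-.44,P[...,1]-.325)<.07);H=P[m];print(len(H),H.mean(0).round(4))
A=np.polyfit((H[:,:2]-[.46,.33])@[.99,.139],H[:,2],1);print('slope',A)
S=load('scene0');P=cloud(S);g=cv2.cvtColor(S['frame'],cv2.COLOR_RGB2HSV)
m=(g[...,0]<14)&(g[...,1]>150)&(g[...,2]>90)&(np.hypot(P[...,0]-.44,P[...,1]-.325)<.07);H=P[m];print(len(H),H.mean(0).round(4),np.polyfit((H[:,:2]-[.46,.33])@[.99,.139],H[:,2],1))
E
```

```text
[(33, [0.5413, 0.093]), (33, [0.5267, 0.1911]), (684, [0.4654, -0.4607]), (35, [0.4422, 0.0789]), (39, [0.4267, 0.1797]), (50, [0.4209, 0.3251]), (21, [0.3406, -0.4849]), (195, [0.2971, -0.3382]), (255, [0.2475, -0.4438])]
60 [0.4428 0.3222 0.1005]
slope [-0.00211663  0.1004821 ]
72 [0.4403 0.3221 0.1005] [-0.02816823  0.09996067]
```

View pics/w16b.png

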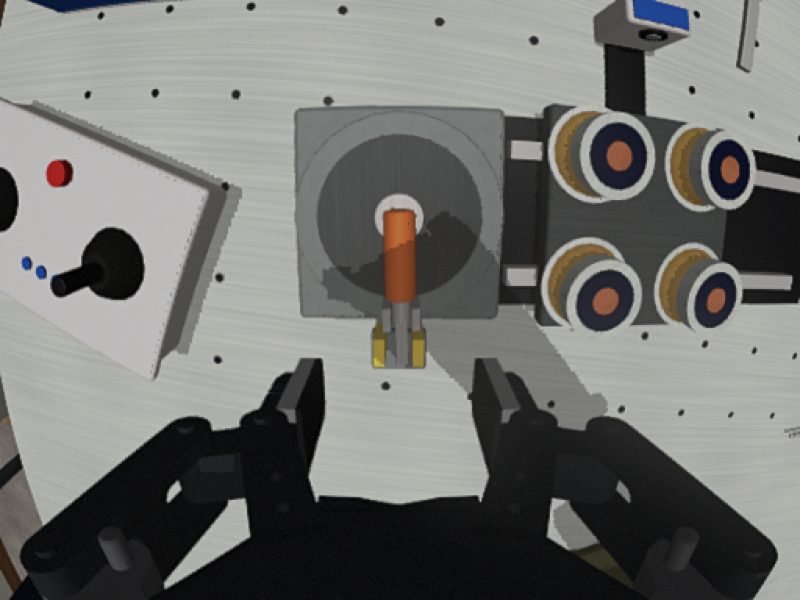

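The handle is flat, with its tail between the yellow cheeks at (400,347). All four rotors are balanced, at (619,156), (730,170), (605,301) and (715,300), and the gripper is clear of everything.

```bash
python3 -c "
from station import bot
print(bot.sign_off())"
```

```text
the job is handed in; nothing more can be done
None
```

I handed the job in at about 36 s with all four rotors balanced on their heads, the slide cranked to its stop, and the crank handle folded flat between its cheeks; no verdict came back.

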